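# Reload the specimen carriage and reset the tripped lamp supply

### The job

The lamp supply of the imaging bench has tripped: its lever stands halfway. First push the lever fully off (towards the red mark) and leave it off while you move the finished orange specimens from the carriage to lie flat in the blue tray and load every green fresh specimen, polished face up, fully down in a nest of its own outline. Then slide the carriage fully home under the ring light, and only then throw the lever fully on (towards the green mark); never have it on while the carriage is out, and do not knock over or push away the oil bottle or the eyepiece.

Things in the scene. Friction and masses are not known exactly. Their poses are not given: they have to be found in the camera images.
- bench: imaging bench, fixed: white base 180 mm (x) by 460 mm (y), 22 mm high, from y = -190 to +270 mm in its frame. Origin on the table under the track's centre line; x away from the robot, y along the track towards the ring-light head, z up. The head's column stands at y = 220 to 270 mm; its arm and ring light overhang y = 119 to 250 mm, from 123 to 200 mm above the table
- carriage (a joint): aluminium carriage sliding along the bench's +y: 0 m fully out (where it starts), 0.12 m fully home at its stop under the ring light. Stays where left; about 2 N moves it. Plate 160 mm (x) by 190 mm (y), 16 mm thick, top face 44 mm above the table, centred on the bench's x = 0, y = -60 mm when out; a tongue reaches 50 mm further to -y and carries the black post
- post_top (a point): top centre of the upright black post (20 mm diameter, standing 53 mm above the carriage's plate, its top 97 mm above the table) by which the carriage is gripped from above and slid; it is part of the carriage
- nest_r0 (a point): centre of the floor of a round nest (64 mm across, 3 mm chamfered rim, for 60 mm round specimens), on the carriage, at (-37, -46) mm in x, y from the plate's centre; the floor lies 11 mm below the carriage's top face; axes parallel to the bench's
- nest_r1 (a point): centre of the floor of a round nest (64 mm across, 3 mm chamfered rim, for 60 mm round specimens), on the carriage, at (37, 46) mm in x, y from the plate's centre; the floor lies 11 mm below the carriage's top face; axes parallel to the bench's
- nest_s0 (a point): centre of the floor of a square nest (58 mm wide, 3 mm chamfered rim, sides parallel to the bench's x and y, for 54 mm square specimens), on the carriage, at (37, -46) mm in x, y from the plate's centre; the floor lies 11 mm below the carriage's top face; axes parallel to the bench's
- nest_s1 (a point): centre of the floor of a square nest (58 mm wide, 3 mm chamfered rim, sides parallel to the bench's x and y, for 54 mm square specimens), on the carriage, at (-37, 46) mm in x, y from the plate's centre; the floor lies 11 mm below the carriage's top face; axes parallel to the bench's
- supply: grey lamp supply box, fixed: 170 mm (x) by 110 mm (y), 60 mm high. Origin: centre of its underside; the lever on its top swings in the box's x-z plane about an axle 62 mm above the table over the box's centre. Red mark (off) on its -x side of the top, green mark (on) on its +x side
- trip_lever (a joint): steel lever, 12 mm thick, 95 mm from the axle to the centre of its red 26 mm ball. 0 rad: fully off, leaning 0.6 rad to the box's -x (red mark, robot side); 1.2 rad: fully on, leaning 0.6 rad to +x (green mark); near 0.6: tripped, upright. Stops at both ends; stays where left; 2 N at the ball moves it, 10 N on a stop is harmless
- lever_tip (a point): centre of the lever's red ball
- tray: low blue tray for finished specimens, fixed: 125 mm (x) by 205 mm (y), rim 16 mm high, walls and floor 4 mm thick; takes two specimens side by side along its y. Origin: centre of its underside
- round_a: fresh round specimen: green resin disc 60 mm in diameter, 34 mm tall, steel face up. Origin: centre of its underside, z up. May be absent
- round_b: fresh round specimen, as round_a. Origin: centre of its underside, z up. May be absent
- square_a: fresh square specimen: green resin block 54 by 54 mm, 34 mm tall, steel face up, sides along its x and y. Origin: centre of its underside, z up. May be absent
- square_b: fresh square specimen, as square_a. Origin: centre of its underside, z up. May be absent
- done_round: finished round specimen: orange resin disc 60 mm in diameter, 34 mm tall, brass face up, starting in nest_r0. Origin: centre of its underside, z up. May be absent
- done_square: finished square specimen: orange block 54 by 54 mm, 34 mm tall, brass face up, starting in nest_s0. Origin: centre of its underside, z up. May be absent
- oil_bottle: small amber bottle with a white cap, 36 mm in diameter, 75 mm tall, standing loose; a bystander. Origin: centre of its underside
- eyepiece: brass eyepiece, 42 mm in diameter, 70 mm tall, standing loose; a bystander. Origin: centre of its underside

How it is judged (in metres and radians):
On the way, in this order (a step that is already met when the one before it is completed fails the run):
1. the lever is pushed fully off (value of joint trip_lever below 0.1 rad), for 0.2 s.
2. with the lever off, every finished specimen lies in the tray and every fresh one in a nest of its outline (value of joint trip_lever below 0.1 rad and ((horizontal distance between round_a and nest_r0 below 0.006 m and z of round_a in the frame of nest_r0 between -0.004 and 0.004 m and angle between round_a's own z axis and vertical below 0.12 rad) or (horizontal distance between round_a and nest_r1 below 0.006 m and z of round_a in the frame of nest_r1 between -0.004 and 0.004 m and angle between round_a's own z axis and vertical below 0.12 rad)) and ((horizontal distance between round_b and nest_r0 below 0.006 m and z of round_b in the frame of nest_r0 between -0.004 and 0.004 m and angle between round_b's own z axis and vertical below 0.12 rad) or (horizontal distance between round_b and nest_r1 below 0.006 m and z of round_b in the frame of nest_r1 between -0.004 and 0.004 m and angle between round_b's own z axis and vertical below 0.12 rad)) and ((horizontal distance between square_a and nest_s0 below 0.006 m and z of square_a in the frame of nest_s0 between -0.004 and 0.004 m and angle between square_a's own z axis and vertical below 0.12 rad) or (horizontal distance between square_a and nest_s1 below 0.006 m and z of square_a in the frame of nest_s1 between -0.004 and 0.004 m and angle between square_a's own z axis and vertical below 0.12 rad)) and ((horizontal distance between square_b and nest_s0 below 0.006 m and z of square_b in the frame of nest_s0 between -0.004 and 0.004 m and angle between square_b's own z axis and vertical below 0.12 rad) or (horizontal distance between square_b and nest_s1 below 0.006 m and z of square_b in the frame of nest_s1 between -0.004 and 0.004 m and angle between square_b's own z axis and vertical below 0.12 rad)) and x of done_round in the frame of tray between -0.045 and 0.045 m and y of done_round in the frame of tray between -0.085 and 0.085 m and z of each of done_round, done_square in the frame of tray below 0.012 m and angle between each of done_round, done_square's own z axis and vertical below 0.15 rad and x of done_square in the frame of tray between -0.045 and 0.045 m and y of done_square in the frame of tray between -0.085 and 0.085 m), for 0.2 s.
3. with the lever still off, the loaded carriage is fully home (all of step 2 and value of joint carriage above 0.114 m), for 0.2 s.
4. the lever is thrown fully on with the carriage home (value of joint trip_lever above 1.1 rad and value of joint carriage above 0.114 m), for 0.2 s.
At the end, for the whole second after the job is handed in: lever above 1.1 rad, carriage beyond 0.114 m, every fresh specimen upright within 6 mm of the centre and 4 mm of the floor of a nest of its outline, every finished specimen flat on the tray's floor with its centre within 45 mm (x) and 85 mm (y) of the tray's, all at rest (all of step 4 and ((horizontal distance between round_a and nest_r0 below 0.006 m and z of round_a in the frame of nest_r0 between -0.004 and 0.004 m and angle between round_a's own z axis and vertical below 0.12 rad) or (horizontal distance between round_a and nest_r1 below 0.006 m and z of round_a in the frame of nest_r1 between -0.004 and 0.004 m and angle between round_a's own z axis and vertical below 0.12 rad)) and ((horizontal distance between round_b and nest_r0 below 0.006 m and z of round_b in the frame of nest_r0 between -0.004 and 0.004 m and angle between round_b's own z axis and vertical below 0.12 rad) or (horizontal distance between round_b and nest_r1 below 0.006 m and z of round_b in the frame of nest_r1 between -0.004 and 0.004 m and angle between round_b's own z axis and vertical below 0.12 rad)) and ((horizontal distance between square_a and nest_s0 below 0.006 m and z of square_a in the frame of nest_s0 between -0.004 and 0.004 m and angle between square_a's own z axis and vertical below 0.12 rad) or (horizontal distance between square_a and nest_s1 below 0.006 m and z of square_a in the frame of nest_s1 between -0.004 and 0.004 m and angle between square_a's own z axis and vertical below 0.12 rad)) and ((horizontal distance between square_b and nest_s0 below 0.006 m and z of square_b in the frame of nest_s0 between -0.004 and 0.004 m and angle between square_b's own z axis and vertical below 0.12 rad) or (horizontal distance between square_b and nest_s1 below 0.006 m and z of square_b in the frame of nest_s1 between -0.004 and 0.004 m and angle between square_b's own z axis and vertical below 0.12 rad)) and x of done_round in the frame of tray between -0.045 and 0.045 m and y of done_round in the frame of tray between -0.085 and 0.085 m and z of each of done_round, done_square in the frame of tray below 0.012 m and angle between each of done_round, done_square's own z axis and vertical below 0.15 rad and x of done_square in the frame of tray between -0.045 and 0.045 m and y of done_square in the frame of tray between -0.085 and 0.085 m and linear speed of each of round_a, round_b, square_a, square_b, done_round, done_square below 0.03 m/s); the robot touches nothing.
It fails at once if the lever is on while the carriage is out (value of joint trip_lever above 1.1 rad and value of joint carriage below 0.09 m).
It fails at once if the oil_bottle is knocked over or shoved more than 60 mm (distance of oil_bottle from where it was at the start of the episode above 0.06 m or angle between oil_bottle's own z axis and vertical above 0.6 rad).
It fails at once if the eyepiece is knocked over or shoved more than 60 mm (distance of eyepiece from where it was at the start of the episode above 0.06 m or angle between eyepiece's own z axis and vertical above 0.6 rad).
Of round_a, round_b, square_a, square_b only 3 to 4 are there at a start; the rules pass over those that are not, and their reading is None.
Of done_round, done_square only 1 to 2 are there at a start; the rules pass over those that are not, and their reading is None.
At some moment in a run one of round_a, round_b, square_a, square_b may be knocked a few centimetres aside while the robot is not near it.
Once in a run the grip may slacken for a moment while it holds something.
It also fails if it takes over 210 s, if anything falls off the work surface, if the arm or the gripper's body presses on something with over 40 N, if the wrist force passes 120 N, or if a joint passes its speed limit or range.

### The arm

A 6-joint arm with a two-finger parallel gripper is mounted at the origin on the work surface. World frame = base frame: x ahead of the robot, y to its left, z up, the work surface at z = 0. Lengths are in mm, angles in rad, forces in N, time in s.
With the tool pointing down it reaches from about 275 to 1000 mm from the base axis. Payload 8.4 kg.
Tool frame: the origin (TCP) lies between the finger pads; the fingertips stand 8 mm ahead of it and the grasp point (between the pads) lies 11 mm behind it (tcp_to_tips is the distance from the TCP to the fingertips, in mm); z points along the fingers, y is the line along which they close (so a half turn about z gives the same grasp; the last joint's range is limited). The gripper opens to 85 mm and grips with 20 to 120 N. Pads are 22 mm wide; open, the fingers measure 114 mm over their backs; the gripper's body (76 mm by 85 mm) begins 54 mm behind the grasp point. The pads swing forward as they close: fully open they stand 13 mm farther back than shut.
Start: joints at [-1.278, 0.353, 1.633, -0, 1.155, -0.002], TCP at [181.591, -598.041, 239.281] pointing down, gripper open.
Joint ranges: [-2.63, 2.63], [-0.92, 2.1], [0.06, 2.66], [-1.3, 4.44], [0, 2.69], [-3.02, 3.02]. Speed limits (rad/s): [2.22, 2.22, 2.79, 3.14, 3.14, 3.14].

### API

Orientations are given as [roll, pitch, yaw] about the fixed x, y, z axes, in that order (R = Rz(yaw) Ry(pitch) Rx(roll)).
In Python, from rig import * gives the robot as it stands.
- The arm moves only by the tool step_arm, never from a script. Its argument "motion" is a list of rows, each an object with "claw": the finger opening in mm, from 0 to 85.4; "delta_pos": the shift along the tool's x, y, z in mm, a list of three; "turn": the turn about the tool's z in rad. In form: [{"claw": claw, "delta_pos": [dx, dy, dz], "turn": turn}, ...]. A call has 1 to 8 rows; each row shifts and turns the commanded pose from where the row before left it, along the tool's axes as they then stand; what a row does not reach is not made up. A row lasts 1/12 s, in which the tool goes at most 41.7 mm and 7.16 degrees, less where a joint would pass 70% of its speed; a pose out of reach is approached as far as the arm can. A call is refused whole if a number of a shift passes 41.7 or a number of a turn 0.125, either way. A call with a gripper value outside its range is refused whole. The fingers move at their own pace and stop on an object; "force" is the grip in N (left out, the last holds). Time passes only in rows, so rows that do not move let the fingers close. It gives the time, the measured TCP pose, the force, the opening and the grip force at its end, in the units of the state.
- sense(): the state, without advancing time (a new reading comes with each control period).
- grab_frame(name): name is "scene" or "side" or "wrist"; returns a dict with "img" (480x640x3 uint8, red, green, blue), "vertical_fov" (degrees; the focal length in pixels is half the picture's height over the tangent of half this angle, whatever the lens; pixels are square), "cx", "cy" (the principal point, pixels), "D" ([k1, k2, p1, p2, k3] as OpenCV has them; the pictures are not rectified), "R" (3x3) and "t" (3): a world point X has camera coordinates R X + t. Camera axes: x right, y down, z forward; pixel columns grow to the right and rows downward; lengths in mm; the calibration is good to about 2 mm. A picture is of the moment at which its call begins. There is no depth.
- sign_off(): hands the job in; it is judged then, once.
The state is a dict: "clock": time; "qpos": joint angles; "qvel": joint speeds; "joint_efforts": joint torques, N m; "eef_pos": TCP position; "tcp_rot": TCP orientation; "contact_force": force on the tool from outside, world axes, zero at the start; "wrist_torque": the same for the moment, N m; "opening": opening from 0.0 (shut) to 1.0 (fully open); "grasp_force": force on a finger pad.
Only numpy, scipy, OpenCV 4.12 (cv2) and the standard library are available. Lean on these libraries where they do the work, as an engineer would, in place of code of your own. Each camera call takes 0.05 s, during which the arm holds its last target. There are 200 camera calls.

## Working session

There is one attempt and no reset: what is moved stays moved. The work goes in short steps, Python scripts to look and compute and a tool call to move; the robot and the scene stay as the last step left them, time stands still between calls to the robot, and variables do not carry over. Pictures are saved under pics/ and viewed, at most 14 in all, crops included, and the job is handed in when it is done.

Besides the shell and the picture viewer there is one more tool, called after "Emit:" in YAML: its name, and indented under it one key for each argument. step_arm: Moves the arm, as the interface text tells. Its arguments: {"type":"object","properties":{"motion":{"type":"array","items":{"type":"object","properties":{"claw":{"type":"number"},"delta_pos":{"type":"array","items":{"type":"number"}},"turn":{"type":"number"}}}},"force":{"type":"number"}},"required":["motion"]}

```bash
ls; mkdir -p pics; cat > h.py <<'E'
from rig import *
import numpy as np, cv2
def K(f):
    F=240/np.tan(np.radians(f["vertical_fov"])/2)
    return np.array([[F,0,f["cx"]],[0,F,f["cy"]],[0,0,1.]])
def ray(f,uv,z):
    p=cv2.undistortPoints(np.array(uv,float).reshape(-1,1,2),K(f),np.array(f["D"],float)).reshape(-1,2)
    R=np.array(f["R"]);t=np.array(f["t"]);c=-R.T@t
    d=np.c_[p,np.ones(len(p))]@R
    return c+d*((z-c[2])/d[:,2])[:,None]
def proj(f,X):
    R=np.array(f["R"],float);t=np.array(f["t"],float)
    return cv2.projectPoints(np.array(X,float).reshape(-1,1,3),cv2.Rodrigues(R)[0],t,K(f),np.array(f["D"],float))[0].reshape(-1,2)
def shot(n,fn):
    f=grab_frame(n); cv2.imwrite("pics/"+fn,f["img"][:,:,::-1]); 
    np.save("pics/"+fn+".npy",f,allow_pickle=True); return f
def load(fn): return np.load("pics/"+fn+".npy",allow_pickle=True).item()
E
python3 - <<'E'
from h import *
for n in("scene","side","wrist"):
    f=shot(n,n+"0.png"); print(n,f["vertical_fov"],f["D"],-np.array(f["R"]).T@f["t"])
print(sense())
E
```

```text
pics
scene 49.31109112455121 [-0.02493484  0.          0.          0.          0.        ] [942.08395155 541.42911093 754.77107206]
side 55.13679130086543 [-0.10241385  0.          0.          0.          0.        ] [288.68486078 591.64257401 548.46462174]
wrist 62.8023620493352 [-0.00069766  0.          0.          0.          0.        ] [ 255.03932531 -575.36570238  374.27003146]
{'clock': 0.15, 'qpos': array([-1.27840129e+00,  3.53524811e-01,  1.63395153e+00,  1.14248003e-07,
        1.15520765e+00, -2.42314242e-03]), 'qvel': array([-0.00077861, -0.00338621, -0.00246613,  0.00039192, -0.00033407,
        0.00036405]), 'joint_efforts': array([-3.04147616e-03, -6.05636787e+01, -3.42338920e+01, -1.26094246e-04,
        6.04548346e-03, -1.27497006e-05]), 'eef_pos': array([ 181.48801097, -597.70018408,  238.71684477]), 'tcp_rot': array([-3.14050133e+00, -2.74892177e-06,  2.94818133e-01]), 'contact_force': array([ 0.66930457, -0.12254998,  0.22228264]), 'wrist_torque': array([ 0.01526782, -0.02625844, -0.03959292]), 'grasp_force': 0.0, 'opening': 1.001207913334088}
```

View pics/scene0.png

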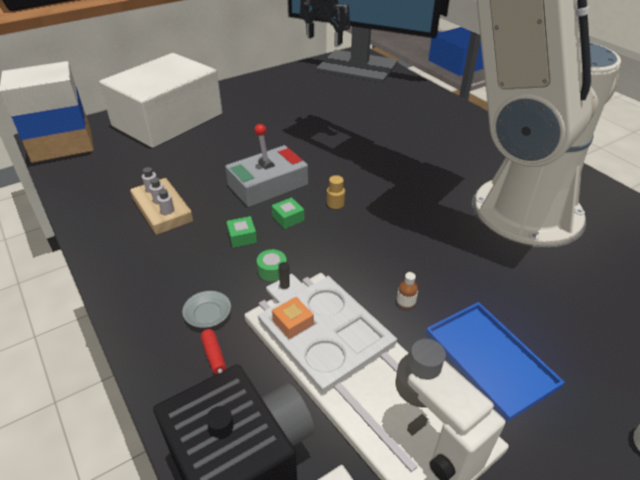

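View pics/side0.png

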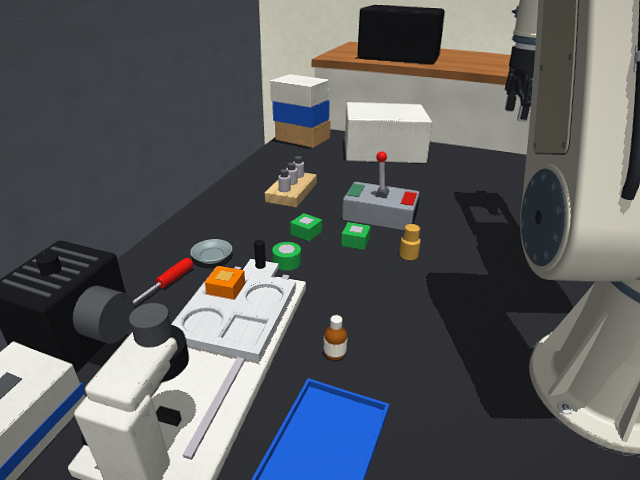

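View pics/wrist0.png

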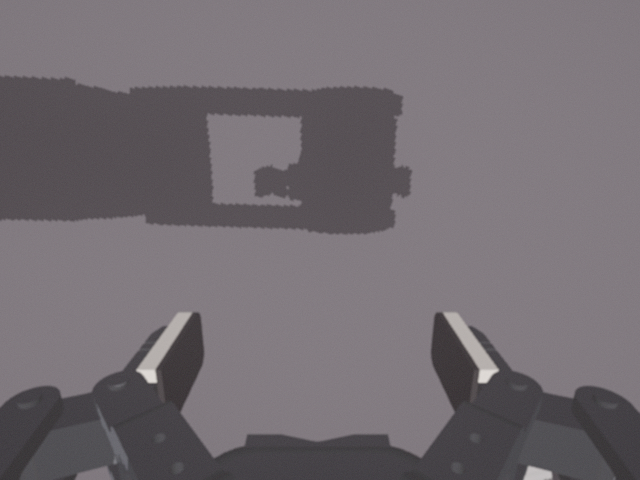

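The scene holds one orange square (294,317, in s0), two green squares (242,231) and (288,212), and one green round (271,264). The lever is upright with its ball at (260,130). The black post is at (284,270) and the tray at (495,355). The bottle is at (408,292) and the eyepiece at (336,192).

```bash
cat >> h.py <<'E'
def mask(f,lo,hi):
    return cv2.inRange(cv2.cvtColor(f["img"],cv2.COLOR_RGB2HSV),lo,hi)
COL=dict(green=((45,120,40),(80,255,255)),orange=((5,170,120),(17,255,255)),blue=((105,150,60),(125,255,255)),red=((0,170,90),(4,255,255)))
def holes(f,col,z,amin=30):
    """face holes inside coloured blobs -> centre (area centroid at height z), rect angle"""
    m=mask(f,*COL[col]); cs,h=cv2.findContours(m,cv2.RETR_CCOMP,cv2.CHAIN_APPROX_NONE)
    out=[]
    for i,c in enumerate(cs):
        if h[0][i][3]>=0 and cv2.contourArea(c)>amin:
            X=ray(f,c,z)[:,:2].astype(np.float32)
            M=cv2.moments(X.reshape(-1,1,2)); r=cv2.minAreaRect(X)
            px=c.reshape(-1,2).mean(0)
            out.append((px.round(),np.round([M["m10"]/M["m00"],M["m01"]/M["m00"]],1),np.round(r[1],1),round(r[2],1)))
    return out
E
python3 - <<'E'
from h import *
for n in("scene","side"):
    f=load(n+"0.png"); print(n)
    for c,z in(("green",34),("orange",67)):
        for o in holes(f,c,z): print(c,*o)
    m=mask(f,*COL["blue"]); cs=cv2.findContours(m,0,2)[0]; 
    for c in cs:
        if cv2.contourArea(c)>3000:
            X=ray(f,c,16)[:,:2].astype(np.float32); print("tray",cv2.minAreaRect(X))
    m=mask(f,*COL["red"]); cs=cv2.findContours(m,0,2)[0]
    for c in cs:
        if cv2.contourArea(c)>30: print("red",cv2.minEnclosingCircle(c))
a,b=load("scene0.png"),load("side0.png")
def tri(pa,pb):
    A0,A1=ray(a,pa,0)[0],ray(a,pa,100)[0];B0,B1=ray(b,pb,0)[0],ray(b,pb,100)[0]
    u=A1-A0;v=B1-B0;s=np.linalg.lstsq(np.c_[u,-v],B0-A0,rcond=None)[0]
    return (A0+s[0]*u).round(1),(B0+s[1]*v).round(1)
print("ball",tri((260,130),(381.5,157)))
print("post",ray(a,(284.5,265),97),ray(b,(260,242),97))
print("bottle",ray(a,(410,276),75),ray(b,(336.5,320),75),"eyep",ray(a,(336,181),70),ray(b,(412,229),70))
# box top corners (z60)
print("box",ray(a,[(227,164),(281,149),(307,165),(251,183)],60).round())
print("nests",ray(a,[(326,303),(325,356),(360,335)],44).round())
print("bench edges",ray(a,[(246,316),(325,277),(247,316),(393,478)],22).round())
E
python3 - <<'E'
from h import *
for n,(x,y,w,h) in dict(scene=(210,110,200,290),).items():
    i=cv2.imread(f"pics/{n}0.png")[y:y+h,x:x+w]
    cv2.imwrite("pics/crop.png",cv2.resize(i,None,fx=2,fy=2,interpolation=cv2.INTER_CUBIC))
E
```

```text
scene
green [240. 225.] [ 609.  -277.3] [41.2 34.7] 74.2
green [287. 207.] [ 490.7 -278.9] [35.9 40.4] 0.4
tray ((394.48443603515625, 251.80931091308594), (208.38955688476562, 126.1899642944336), 87.23133087158203)
red ((211.5, 351.0), 22.455610275268555)
red ((290.0, 155.5), 10.594910621643066)
red ((259.78125, 129.09375), 5.219692230224609)
side
green [286. 249.] [ 605.9 -151.1] [41.8 37.4] 82.7
green [356. 229.] [ 491.  -280.7] [30.9 37.2] 1.7
green [306. 220.] [ 609.4 -279.2] [35.3 33.6] 75.4
orange [224. 275.] [655.3  16.8] [29.8 31.3] 4.8
tray ((392.23236083984375, 235.58663940429688), (176.7855987548828, 127.6465835571289), 87.04569244384766)
red ((173.9600830078125, 271.73193359375), 20.688188552856445)
red ((408.5, 198.0), 9.013978004455566)
red ((381.3333435058594, 156.5), 5.069061756134033)
ball (array([ 473.2, -421.8,  154.6]), array([ 472.7, -422.4,  155.8]))
post [[622.17521551 -61.44707871  97.        ]] [[621.28161372 -63.65476475  97.        ]]
bottle [[433.90443499  68.74411291  75.        ]] [[430.25539497  71.15281909  75.        ]] eyep [[ 372.22245809 -259.31972522   70.        ]] [[ 365.5071712  -259.44285956   70.        ]]
box [[ 543. -473.   60.]
 [ 400. -461.   60.]
 [ 384. -364.   60.]
 [ 532. -371.   60.]]
nests [[583.  17.  44.]
 [650. 113.  44.]
 [575. 109.  44.]]
bench edges [[712. -53.  22.]
 [536. -57.  22.]
 [711. -52.  22.]
 [676. 326.  22.]]
```

View pics/crop.png

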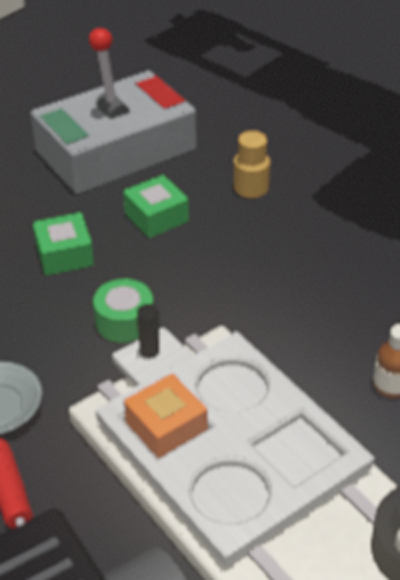

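The crop shows nest r0 at about (232,386), r1 at about (231,492) and s1 at about (300,450) in crop pixels, plus the two squares, the round and the upright lever with red on the robot side. Lever first.

```bash
cat > plan.py <<'E'
from h import *
import json,math
def plan(wps,claw=None,start=None,vmax=38):
    """wps: (x,y,z,yaw or None, claw or None[, vmax]); 'int' entry = hold rows. prints calls of <=8 rows"""
    s=sense(); x,y,z=s["eef_pos"]; yaw=s["tcp_rot"][2]
    if start: x,y,z,yaw=start
    rows=[]
    for w in wps:
        if isinstance(w,int): rows+= [dict(claw=claw,delta_pos=[0,0,0],turn=0)]*w; continue
        X,Y,Z,W,C=w[:5]; v=w[5] if len(w)>5 else vmax
        if C is not None: claw=C
        if W is not None:
            d=(W-yaw+math.pi/2)%math.pi-math.pi/2; n=math.ceil(abs(d)/.12)
            if abs(d)>.004:
                for i in range(n):
                    t=round(-d/n,4); rows.append(dict(claw=claw,delta_pos=[0,0,0],turn=t)); yaw-=t
        D=np.array([X-x,Y-y,Z-z]); n=max(1,math.ceil(np.linalg.norm(D)/v))
        c,sn=math.cos(yaw),math.sin(yaw)
        T=np.array([c*D[0]+sn*D[1],sn*D[0]-c*D[1],-D[2]])
        if np.linalg.norm(D)>.3 or C is not None:
            p=[round(float(a)/n,1)+0 for a in T]
            rows+=[dict(claw=claw,delta_pos=p,turn=0)]*n
            q=np.array(p)*n; x+=c*q[0]+sn*q[1]; y+=sn*q[0]-c*q[1]; z-=q[2]
    for i in range(0,len(rows),8): print(json.dumps(rows[i:i+8]).replace('"turn": 0}','"turn":0}'))
    print("end",round(x,1),round(y,1),round(z,1),round(yaw,3),len(rows))
E
python3 - <<'E'
from plan import *
plan([(515,-424,236,-.084,0),(515,-424,134,None,0),2])
E
```

```text
[{"claw": 0, "delta_pos": [0, 0, 0], "turn": 0.0947}, {"claw": 0, "delta_pos": [0, 0, 0], "turn": 0.0947}, {"claw": 0, "delta_pos": [0, 0, 0], "turn": 0.0947}, {"claw": 0, "delta_pos": [0, 0, 0], "turn": 0.0947}, {"claw": 0, "delta_pos": [31.8, -20.1, 0.3], "turn":0}, {"claw": 0, "delta_pos": [31.8, -20.1, 0.3], "turn":0}, {"claw": 0, "delta_pos": [31.8, -20.1, 0.3], "turn":0}, {"claw": 0, "delta_pos": [31.8, -20.1, 0.3], "turn":0}]
[{"claw": 0, "delta_pos": [31.8, -20.1, 0.3], "turn":0}, {"claw": 0, "delta_pos": [31.8, -20.1, 0.3], "turn":0}, {"claw": 0, "delta_pos": [31.8, -20.1, 0.3], "turn":0}, {"claw": 0, "delta_pos": [31.8, -20.1, 0.3], "turn":0}, {"claw": 0, "delta_pos": [31.8, -20.1, 0.3], "turn":0}, {"claw": 0, "delta_pos": [31.8, -20.1, 0.3], "turn":0}, {"claw": 0, "delta_pos": [-0.1, 0.0, 33.9], "turn":0}, {"claw": 0, "delta_pos": [-0.1, 0.0, 33.9], "turn":0}]
[{"claw": 0, "delta_pos": [-0.1, 0.0, 33.9], "turn":0}, {"claw": 0, "delta_pos": [0, 0, 0], "turn":0}, {"claw": 0, "delta_pos": [0, 0, 0], "turn":0}]
end 514.9 -424.1 134.0 -0.084 19
```

Emit:
step_arm:
  motion:
    - {"claw":0,"delta_pos":[0,0,0],"turn":0.095}
    - {"claw":0,"delta_pos":[0,0,0],"turn":0.095}
    - {"claw":0,"delta_pos":[0,0,0],"turn":0.095}
    - {"claw":0,"delta_pos":[0,0,0],"turn":0.095}
    - {"claw":0,"delta_pos":[32,-20,0],"turn":0}
    - {"claw":0,"delta_pos":[32,-20,0],"turn":0}
    - {"claw":0,"delta_pos":[32,-20,0],"turn":0}
    - {"claw":0,"delta_pos":[32,-20,0],"turn":0}

```text
clock: 0.82
eef_pos: [316.9, -528.3, 239.1]
tcp_rot: [-3.141, 0.0, -0.086]
contact_force: [-0.0, -0.5, -0.5]
opening: 0.003
grasp_force: 0.0
```

Emit:
step_arm:
  motion:
    - {"claw":0,"delta_pos":[32,-20,0],"turn":0}
    - {"claw":0,"delta_pos":[32,-20,0],"turn":0}
    - {"claw":0,"delta_pos":[32,-20,0],"turn":0}
    - {"claw":0,"delta_pos":[32,-20,0],"turn":0}
    - {"claw":0,"delta_pos":[32,-20,0],"turn":0}
    - {"claw":0,"delta_pos":[32,-20,0],"turn":0}
    - {"claw":0,"delta_pos":[0,0,0],"turn":0}
    - {"claw":0,"delta_pos":[0,0,0],"turn":0}

```text
clock: 1.48
eef_pos: [518.8, -424.7, 238.7]
tcp_rot: [-3.141, 0.001, -0.082]
contact_force: [0.1, 0.4, 0.7]
opening: 0.001
grasp_force: 0.0
```

Emit:
step_arm:
  motion:
    - {"claw":0,"delta_pos":[0,0,35],"turn":0}
    - {"claw":0,"delta_pos":[0,0,35],"turn":0}
    - {"claw":0,"delta_pos":[0,0,35],"turn":0}
    - {"claw":0,"delta_pos":[-10,0,0],"turn":0}
    - {"claw":0,"delta_pos":[-10,0,0],"turn":0}
    - {"claw":0,"delta_pos":[-10,0,0],"turn":0}
    - {"claw":0,"delta_pos":[-10,0,0],"turn":0}
    - {"claw":0,"delta_pos":[-8,0,0],"turn":0}

```text
clock: 2.15
eef_pos: [469.2, -423.3, 136.9]
tcp_rot: [3.139, -0.003, -0.086]
contact_force: [3.0, -0.2, -0.3]
opening: 0.003
grasp_force: 0.9
```

Emit:
step_arm:
  motion:
    - {"claw":0,"delta_pos":[-6,0,0],"turn":0}
    - {"claw":0,"delta_pos":[-5,0,0],"turn":0}
    - {"claw":0,"delta_pos":[-5,0,0],"turn":0}
    - {"claw":0,"delta_pos":[-3,0,0],"turn":0}
    - {"claw":0,"delta_pos":[0,0,0],"turn":0}

```text
clock: 2.57
eef_pos: [450.2, -420.2, 134.5]
tcp_rot: [3.142, 0.0, -0.085]
contact_force: [0.5, -0.1, 1.4]
opening: -0.004
grasp_force: 0.4
```

```bash
python3 - <<'E'
from h import *
f=shot("scene","s1.png");g=shot("side","d1.png")
for q in(f,g):
  for c in cv2.findContours(mask(q,*COL["red"]),0,2)[0]:
    if cv2.contourArea(c)>20: print(cv2.minEnclosingCircle(c))
axle=np.array([467,-418,62.])
for a in (0,.1,.3,.6): 
  u=a-.6; p=axle+95*np.array([np.sin(u)*np.cos(.084),-np.sin(u)*np.sin(.084),np.cos(u)]); print(a,proj(f,p),proj(g,p))
E
```

```text
((211.5, 351.0), 22.455610275268555)
((290.0, 155.5), 10.594910621643066)
((279.20001220703125, 127.0), 4.38643741607666)
((174.0795440673828, 271.6363525390625), 20.839357376098633)
((408.5, 198.5), 8.746527671813965)
((400.9166564941406, 162.22222900390625), 5.228314399719238)
0 [[284.66512384 129.85917141]] [[405.12461246 167.98677042]]
0.1 [[281.42874003 128.79030043]] [[401.95359273 165.40517098]]
0.3 [[274.4124764  127.73791424]] [[394.97496822 161.17804518]]
0.6 [[263.10037642 129.00184276]] [[383.53901278 157.49456005]]
```

Emit:
step_arm:
  motion:
    - {"claw":0,"delta_pos":[-4,0,0],"turn":0}
    - {"claw":0,"delta_pos":[-3,0,0],"turn":0}
    - {"claw":0,"delta_pos":[0,0,0],"turn":0}
    - {"claw":0,"delta_pos":[0,0,0],"turn":0}

```text
clock: 3.0
eef_pos: [443.4, -419.5, 134.1]
tcp_rot: [-3.141, 0.001, -0.085]
contact_force: [-0.1, 0.1, 0.7]
opening: -0.001
grasp_force: 0.2
```

Emit:
step_arm:
  motion:
    - {"claw":0,"delta_pos":[-2,0,0],"turn":0}
    - {"claw":0,"delta_pos":[0,0,0],"turn":0}
    - {"claw":0,"delta_pos":[0,0,0],"turn":0}

```text
clock: 3.25
eef_pos: [441.6, -419.5, 134.3]
tcp_rot: [-3.141, 0.0, -0.085]
contact_force: [1.2, 0.1, 0.0]
opening: 0.001
grasp_force: 0.5
```

Emit:
step_arm:
  motion:
    - {"claw":0,"delta_pos":[-2,0,0],"turn":0}
    - {"claw":0,"delta_pos":[-2,0,0],"turn":0}
    - {"claw":0,"delta_pos":[0,0,0],"turn":0}

```text
clock: 3.5
eef_pos: [437.4, -419.2, 134.3]
tcp_rot: [-3.142, 0.0, -0.085]
contact_force: [1.0, 0.1, 0.9]
opening: -0.002
grasp_force: 0.6
```

```bash
python3 - <<'E'
from h import *
f=shot("scene","s1.png");g=shot("side","d1.png")
for q in(f,g):
  for c in cv2.findContours(mask(q,*COL["red"]),0,2)[0]:
    if cv2.contourArea(c)>20: print(cv2.minEnclosingCircle(c))
E
```

```text
((211.5, 350.5), 21.96598243713379)
((290.0, 155.5), 10.594910621643066)
((284.1000061035156, 128.3000030517578), 4.701164245605469)
((174.0795440673828, 271.6363525390625), 20.839357376098633)
((408.5, 198.0), 9.013978004455566)
((406.5, 165.75), 5.273855686187744)
```

Emit:
step_arm:
  motion:
    - {"claw":0,"delta_pos":[-1.5,0,0],"turn":0}
    - {"claw":0,"delta_pos":[0,0,0],"turn":0}
    - {"claw":0,"delta_pos":[0,0,0],"turn":0}

```text
clock: 3.85
eef_pos: [436.2, -419.1, 134.3]
tcp_rot: [-3.142, 0.0, -0.085]
contact_force: [0.9, -0.3, 1.2]
opening: -0.002
grasp_force: 0.6
```

Emit:
step_arm:
  motion:
    - {"claw":0,"delta_pos":[-1.5,0,0],"turn":0}
    - {"claw":0,"delta_pos":[0,0,0],"turn":0}
    - {"claw":0,"delta_pos":[0,0,0],"turn":0}

```text
clock: 4.1
eef_pos: [434.9, -419.0, 134.4]
tcp_rot: [3.141, -0.0, -0.085]
contact_force: [3.3, -0.1, -0.2]
opening: 0.001
grasp_force: 1.2
```

Emit:
step_arm:
  motion:
    - {"claw":0,"delta_pos":[-1,0,0],"turn":0}
    - {"claw":0,"delta_pos":[0,0,0],"turn":0}

```text
clock: 4.27
eef_pos: [434.5, -419.0, 134.6]
tcp_rot: [3.141, -0.002, -0.085]
contact_force: [5.2, 0.6, 0.1]
opening: 0.005
grasp_force: 2.2
```

```bash
python3 - <<'E'
from plan import *
plan([(446,-420,134,None,0),(446,-420,250,.087,85),(540,50,260,None,85),2])
E
```

```text
[{"claw": 0, "delta_pos": [11.5, 0.0, 0.6], "turn":0}, {"claw": 85, "delta_pos": [0, 0, 0], "turn": -0.0862}, {"claw": 85, "delta_pos": [0, 0, 0], "turn": -0.0862}, {"claw": 85, "delta_pos": [0.0, 0.0, -29.0], "turn":0}, {"claw": 85, "delta_pos": [0.0, 0.0, -29.0], "turn":0}, {"claw": 85, "delta_pos": [0.0, 0.0, -29.0], "turn":0}, {"claw": 85, "delta_pos": [0.0, 0.0, -29.0], "turn":0}, {"claw": 85, "delta_pos": [10.3, -35.4, -0.8], "turn":0}]
[{"claw": 85, "delta_pos": [10.3, -35.4, -0.8], "turn":0}, {"claw": 85, "delta_pos": [10.3, -35.4, -0.8], "turn":0}, {"claw": 85, "delta_pos": [10.3, -35.4, -0.8], "turn":0}, {"claw": 85, "delta_pos": [10.3, -35.4, -0.8], "turn":0}, {"claw": 85, "delta_pos": [10.3, -35.4, -0.8], "turn":0}, {"claw": 85, "delta_pos": [10.3, -35.4, -0.8], "turn":0}, {"claw": 85, "delta_pos": [10.3, -35.4, -0.8], "turn":0}, {"claw": 85, "delta_pos": [10.3, -35.4, -0.8], "turn":0}]
[{"claw": 85, "delta_pos": [10.3, -35.4, -0.8], "turn":0}, {"claw": 85, "delta_pos": [10.3, -35.4, -0.8], "turn":0}, {"claw": 85, "delta_pos": [10.3, -35.4, -0.8], "turn":0}, {"claw": 85, "delta_pos": [10.3, -35.4, -0.8], "turn":0}, {"claw": 85, "delta_pos": [0, 0, 0], "turn":0}, {"claw": 85, "delta_pos": [0, 0, 0], "turn":0}]
end 539.4 50.1 260.4 0.087 22
```

Emit:
step_arm:
  motion:
    - {"claw":0,"delta_pos":[11.5,0,0],"turn":0}
    - {"claw":0,"delta_pos":[0,0,-29],"turn":0}
    - {"claw":0,"delta_pos":[0,0,-29],"turn":0}
    - {"claw":0,"delta_pos":[0,0,-29],"turn":0}
    - {"claw":0,"delta_pos":[0,0,-29],"turn":0}
    - {"claw":85,"delta_pos":[0,0,0],"turn":-0.086}
    - {"claw":85,"delta_pos":[0,0,0],"turn":-0.086}
    - {"claw":85,"delta_pos":[10.3,-35.4,-1],"turn":0}

```text
clock: 4.93
eef_pos: [452.2, -387.6, 251.8]
tcp_rot: [3.138, 0.0, 0.09]
contact_force: [0.1, 1.0, -0.7]
opening: 0.422
grasp_force: 0.0
```

Emit:
step_arm:
  motion:
    - {"claw":85,"delta_pos":[10.3,-35.4,-1],"turn":0}
    - {"claw":85,"delta_pos":[10.3,-35.4,-1],"turn":0}
    - {"claw":85,"delta_pos":[10.3,-35.4,-1],"turn":0}
    - {"claw":85,"delta_pos":[10.3,-35.4,-1],"turn":0}
    - {"claw":85,"delta_pos":[10.3,-35.4,-1],"turn":0}
    - {"claw":85,"delta_pos":[10.3,-35.4,-1],"turn":0}
    - {"claw":85,"delta_pos":[10.3,-35.4,-1],"turn":0}
    - {"claw":85,"delta_pos":[10.3,-35.4,-1],"turn":0}

```text
clock: 5.6
eef_pos: [509.9, -92.6, 259.3]
tcp_rot: [3.141, 0.001, 0.087]
contact_force: [0.7, -0.1, -0.1]
opening: 0.996
grasp_force: 0.0
```

Emit:
step_arm:
  motion:
    - {"claw":85,"delta_pos":[10.3,-35.4,-1],"turn":0}
    - {"claw":85,"delta_pos":[10.3,-35.4,-1],"turn":0}
    - {"claw":85,"delta_pos":[10.3,-35.4,-1],"turn":0}
    - {"claw":85,"delta_pos":[10.3,-35.4,-1],"turn":0}
    - {"claw":85,"delta_pos":[0,0,0],"turn":0}
    - {"claw":85,"delta_pos":[0,0,0],"turn":0}

```text
clock: 6.1
eef_pos: [538.7, 52.1, 263.0]
tcp_rot: [3.141, 0.001, 0.09]
contact_force: [-0.9, 0.5, -0.0]
opening: 0.998
grasp_force: 0.0
```

```bash
python3 - <<'E'
from h import *
f=shot("wrist","w1.png"); print(sense()["eef_pos"]); print(holes(f,"orange",67)); print(-f["R"].T@f["t"])
f=shot("scene","s2.png")
for c in cv2.findContours(mask(f,*COL["red"]),0,2)[0]:
    if cv2.contourArea(c)>20: print(cv2.minEnclosingCircle(c))
E
```

```text
[538.50267847  50.79264979 262.97666397]
[(array([375.,  71.]), array([654.1,  17.4]), array([52. , 51.2]), 3.7)]
[615.39582113  59.36107501 398.61524131]
((211.5, 351.0), 22.455610275268555)
((290.0, 155.5), 10.594910621643066)
((283.8571472167969, 127.85713958740234), 5.200178623199463)
```

View pics/w1.png

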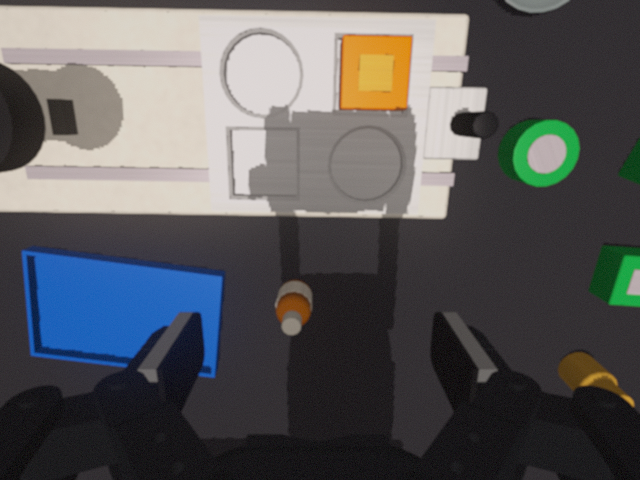

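The wrist view shows r1 at about (262,72), s1 at about (264,162), r0 at about (366,163), the orange block in s0 at (375,72), the post base at about (457,124) and its top at about (484,124).

```bash
python3 - <<'E'
from h import *
f=load("w1.png")
print(ray(f,[(262,72),(264.5,162.5),(366.5,163)],44).round(1)); print(ray(f,[(484,124)],97).round(1))
# bench long edges (white base): columns -> top/bottom rows
g=cv2.cvtColor(f["img"],cv2.COLOR_RGB2GRAY).astype(float)
E1=[];E2=[]
for u in list(range(20,190,10)):
    d=np.diff(g[180:240,u]); E2.append((u,180+np.argmin(d)+.5)); d=np.diff(g[0:40,u]); E1.append((u,np.argmax(d)+.5))
for E in(E1,E2):
    X=ray(f,E,22); p=np.polyfit(X[:,1],X[:,0],1); print("edge slope",p, np.std(X[:,0]-np.polyval(p,X[:,1])))
m=mask(f,*COL["blue"]);c=max(cv2.findContours(m,0,2)[0],key=cv2.contourArea)
print("tray corners",ray(f,[(23,249),(223,272)],16).round(1), ray(f,[(30,356),(216,376)],16).round(1))
for o in holes(f,"green",34): print(o)
y,x,w,h=10,190,260,215
cv2.imwrite("pics/crop2.png",cv2.resize(f["img"][y:y+h,x:x+w,::-1],None,fx=2.8,fy=2.8,interpolation=cv2.INTER_CUBIC))
E
```

```text
[[648.8 108.5  44. ]
 [574.8 102.7  44. ]
 [582.5  12.3  44. ]]
[[623.2 -63.   97. ]]
edge slope [-7.24811688e-02  7.07675589e+02] 0.21297106657890646
edge slope [-7.39640874e-02  5.28496155e+02] 0.3250822948693008
tray corners [[461.9 348.4  16. ]
 [455.  143.6  16. ]] [[334.2 357.3  16. ]
 [326.7 149.1  16. ]]
(array([546., 154.]), array([ 604.4, -150.7]), array([37.4, 36.2]), 54.7)
```

View pics/crop2.png

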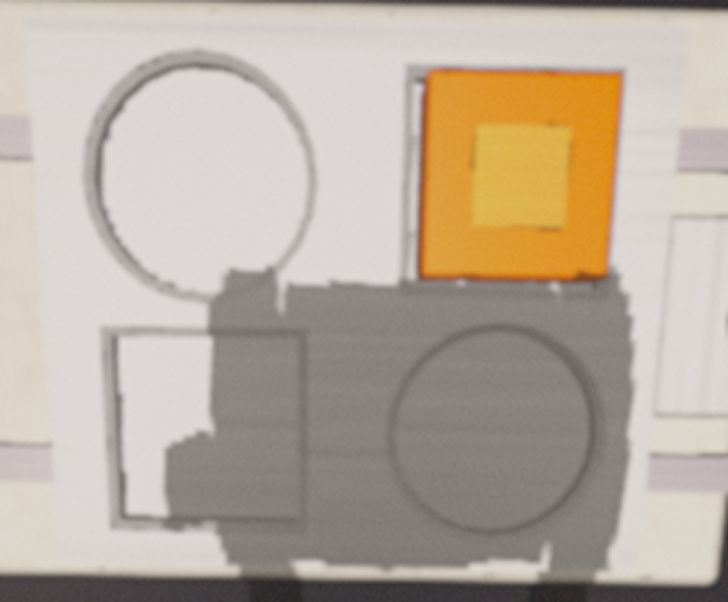

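```bash
python3 - <<'E'
from h import *
f=load("w1.png")
P=ray(f,[(261.4,72.9),(263.6,162.9),(367,163.2),(373.2,71.8)],44)[:,:2]
L=np.array([(37,46),(-37,46),(-37,-46),(37,-46)],float)
a=P-P.mean(0); th=np.arctan2((L[:,0]*a[:,1]-L[:,1]*a[:,0]).sum(),(L*a).sum()); print("fit yaw",th)
th=.0731
R=np.array([[np.cos(th),-np.sin(th)],[np.sin(th),np.cos(th)]]); c=P.mean(0); 
print("centre",c,"line x",618.1-.0732*c[1]); print((P-(c+L@R.T)).round(1)); print("nests r1 s1 r0 s0",(c+L@R.T).round(1))
# brass patch centroid & block top outline
m=mask(f,(18,120,100),(32,255,255)); 
for q in cv2.findContours(m,0,2)[0]:
    if cv2.contourArea(q)>300: X=ray(f,q,67)[:,:2].astype(np.float32); print("brass",cv2.minAreaRect(X))
m=mask(f,(5,150,60),(32,255,255)); 
for q in cv2.findContours(m,0,2)[0]:
    if cv2.contourArea(q)>3000: X=ray(f,q,67)[:,:2].astype(np.float32); print("block",cv2.minAreaRect(X))
E
```

```text
fit yaw 0.08289855074093054
centre [615.50440794  60.14528916] line x 613.6973648334641
[[-1.   0.2]
 [-0.9  0.1]
 [ 0.4  0.3]
 [ 1.5 -0.7]]
nests r1 s1 r0 s0 [[649.  108.7]
 [575.2 103.3]
 [582.   11.6]
 [655.8  17. ]]
brass ((654.1032104492188, 17.33472442626953), (50.57344436645508, 49.587013244628906), 3.6766631603240967)
block ((653.64794921875, 17.98523712158203), (53.203163146972656, 53.20621109008789), 4.360522747039795)
```

```bash
python3 - <<'E'
from plan import *
plan([(653.9,17.6,160,.076,85),(653.9,17.6,100,None,85,25),1])
E
```

```text
[{"claw": 85, "delta_pos": [0, 0, 0], "turn": 0.0114}, {"claw": 85, "delta_pos": [22.5, 8.2, 20.6], "turn":0}, {"claw": 85, "delta_pos": [22.5, 8.2, 20.6], "turn":0}, {"claw": 85, "delta_pos": [22.5, 8.2, 20.6], "turn":0}, {"claw": 85, "delta_pos": [22.5, 8.2, 20.6], "turn":0}, {"claw": 85, "delta_pos": [22.5, 8.2, 20.6], "turn":0}, {"claw": 85, "delta_pos": [0.1, 0.0, 20.0], "turn":0}, {"claw": 85, "delta_pos": [0.1, 0.0, 20.0], "turn":0}]
[{"claw": 85, "delta_pos": [0.1, 0.0, 20.0], "turn":0}, {"claw": 85, "delta_pos": [0, 0, 0], "turn":0}]
end 654.0 17.7 100.0 0.076 10
```

Emit:
step_arm:
  motion:
    - {"claw":85,"delta_pos":[22.5,8.2,20.6],"turn":0.011}
    - {"claw":85,"delta_pos":[22.5,8.2,20.6],"turn":0}
    - {"claw":85,"delta_pos":[22.5,8.2,20.6],"turn":0}
    - {"claw":85,"delta_pos":[22.5,8.2,20.6],"turn":0}
    - {"claw":85,"delta_pos":[22.5,8.2,20.6],"turn":0}
    - {"claw":85,"delta_pos":[0.0,0.0,20.0],"turn":0}
    - {"claw":85,"delta_pos":[0.0,0.0,20.0],"turn":0}
    - {"claw":85,"delta_pos":[0.0,0.0,20.0],"turn":0}

```text
clock: 6.87
eef_pos: [653.9, 15.9, 98.9]
tcp_rot: [3.141, 0.001, 0.073]
contact_force: [0.4, 0.0, 0.4]
opening: 0.996
grasp_force: 0.0
```

Emit:
step_arm:
  motion:
    - {"claw":85,"delta_pos":[0,0,0],"turn":0}
    - {"claw":85,"delta_pos":[0,0,0],"turn":0}

```text
clock: 7.03
eef_pos: [653.0, 16.7, 99.4]
tcp_rot: [3.141, 0.003, 0.074]
contact_force: [0.3, -0.1, 1.2]
opening: 0.998
grasp_force: 0.0
```

Emit:
step_arm:
  motion:
    - {"claw":85,"delta_pos":[0.5,-0.5,22],"turn":0}
    - {"claw":85,"delta_pos":[0,0,22],"turn":0}
    - {"claw":50,"delta_pos":[0,0,0],"turn":0}
    - {"claw":50,"delta_pos":[0,0,0],"turn":0}
    - {"claw":50,"delta_pos":[0,0,0],"turn":0}
    - {"claw":50,"delta_pos":[0,0,0],"turn":0}
    - {"claw":50,"delta_pos":[0,0,0],"turn":0}
  force: 50

```text
clock: 7.62
eef_pos: [655.9, 18.5, 58.5]
tcp_rot: [3.141, -0.003, 0.076]
contact_force: [0.1, -1.2, 6.9]
opening: 0.619
grasp_force: 54.0
```

Emit:
step_arm:
  motion:
    - {"claw":40,"delta_pos":[0,0,0],"turn":0}
    - {"claw":40,"delta_pos":[0,0,0],"turn":0}
    - {"claw":40,"delta_pos":[0,0,0],"turn":0}
    - {"claw":40,"delta_pos":[0,0,0],"turn":0}
  force: 50

```text
clock: 7.95
eef_pos: [655.9, 18.5, 58.5]
tcp_rot: [3.141, -0.003, 0.076]
contact_force: [-1.0, -0.5, 8.6]
opening: 0.623
grasp_force: 54.1
```

```bash
python3 - <<'E'
from plan import *
plan([(655,18,155,None,40,28),(440,80,160,None,40),(394.5,249.6,150,-.035,40),2],claw=40)
E
```

```text
[{"claw": 40, "delta_pos": [-0.2, 0.1, -24.1], "turn":0}, {"claw": 40, "delta_pos": [-0.2, 0.1, -24.1], "turn":0}, {"claw": 40, "delta_pos": [-0.2, 0.1, -24.1], "turn":0}, {"claw": 40, "delta_pos": [-0.2, 0.1, -24.1], "turn":0}, {"claw": 40, "delta_pos": [-35.0, -13.0, -0.9], "turn":0}, {"claw": 40, "delta_pos": [-35.0, -13.0, -0.9], "turn":0}, {"claw": 40, "delta_pos": [-35.0, -13.0, -0.9], "turn":0}, {"claw": 40, "delta_pos": [-35.0, -13.0, -0.9], "turn":0}]
[{"claw": 40, "delta_pos": [-35.0, -13.0, -0.9], "turn":0}, {"claw": 40, "delta_pos": [-35.0, -13.0, -0.9], "turn":0}, {"claw": 40, "delta_pos": [0, 0, 0], "turn": 0.1108}, {"claw": 40, "delta_pos": [-10.2, -33.6, 2.1], "turn":0}, {"claw": 40, "delta_pos": [-10.2, -33.6, 2.1], "turn":0}, {"claw": 40, "delta_pos": [-10.2, -33.6, 2.1], "turn":0}, {"claw": 40, "delta_pos": [-10.2, -33.6, 2.1], "turn":0}, {"claw": 40, "delta_pos": [-10.2, -33.6, 2.1], "turn":0}]
[{"claw": 40, "delta_pos": [0, 0, 0], "turn":0}, {"claw": 40, "delta_pos": [0, 0, 0], "turn":0}]
end 394.7 249.6 149.8 -0.035 18
```

Emit:
step_arm:
  motion:
    - {"claw":40,"delta_pos":[0,0,-24],"turn":0}
    - {"claw":40,"delta_pos":[0,0,-24],"turn":0}
    - {"claw":40,"delta_pos":[0,0,-26],"turn":0}
    - {"claw":40,"delta_pos":[0,0,-26],"turn":0}
    - {"claw":40,"delta_pos":[-35,-13,-1],"turn":0}
    - {"claw":40,"delta_pos":[-35,-13,-1],"turn":0}
    - {"claw":40,"delta_pos":[-35,-13,-1],"turn":0}
    - {"claw":40,"delta_pos":[-35,-13,-1],"turn":0}

```text
clock: 8.62
eef_pos: [509.5, 60.1, 161.0]
tcp_rot: [-3.141, -0.001, 0.075]
contact_force: [0.0, 0.6, -1.6]
opening: 0.622
grasp_force: 53.8
```

Emit:
step_arm:
  motion:
    - {"claw":40,"delta_pos":[-35,-13,-1],"turn":0}
    - {"claw":40,"delta_pos":[-35,-13,-1],"turn":0}
    - {"claw":40,"delta_pos":[0,0,0],"turn":0.111}
    - {"claw":40,"delta_pos":[-10.2,-33.6,2],"turn":0}
    - {"claw":40,"delta_pos":[-10.2,-33.6,2],"turn":0}
    - {"claw":40,"delta_pos":[-10.2,-33.6,2],"turn":0}
    - {"claw":40,"delta_pos":[-10.2,-33.6,2],"turn":0}
    - {"claw":40,"delta_pos":[-10.2,-33.6,2],"turn":0}

```text
clock: 9.28
eef_pos: [393.8, 251.9, 153.2]
tcp_rot: [-3.141, -0.001, -0.035]
contact_force: [1.0, -0.0, -1.7]
opening: 0.616
grasp_force: 53.8
```

Emit:
step_arm:
  motion:
    - {"claw":40,"delta_pos":[0,0,20],"turn":0}
    - {"claw":40,"delta_pos":[0,0,20],"turn":0}
    - {"claw":40,"delta_pos":[0,0,0],"turn":0}

```text
clock: 9.53
eef_pos: [392.3, 250.0, 110.3]
tcp_rot: [3.14, 0.003, -0.033]
contact_force: [-1.3, -0.7, -1.4]
opening: 0.617
grasp_force: 53.8
```

```bash
python3 - <<'E'
from h import *
f=shot("scene","s3.png"); cv2.imwrite("pics/s3c.png",cv2.resize(f["img"][200:440,360:620,::-1],None,fx=2,fy=2)); shot("wrist","w3.png");s=sense();print(s["eef_pos"],s["tcp_rot"])
E
```

```text
[393.85195325 250.04915626 112.57061446] [ 3.14097479e+00  8.90757997e-04 -3.51102223e-02]
```

View pics/s3c.png

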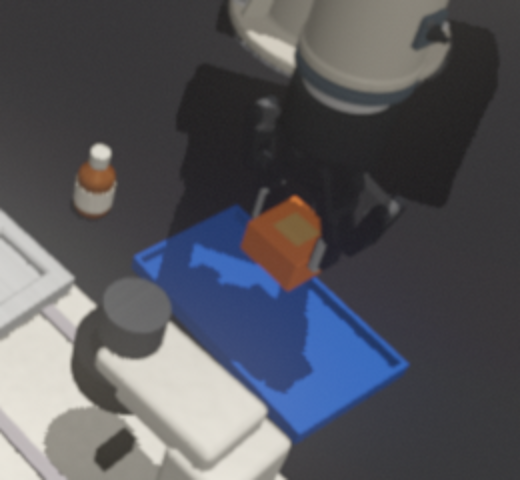

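The orange block is held over the tray, at about (285,235) in the crop. Lowering it.

Emit:
step_arm:
  motion:
    - {"claw":40,"delta_pos":[0,0,25],"turn":0}
    - {"claw":40,"delta_pos":[0,0,25],"turn":0}
    - {"claw":40,"delta_pos":[0,0,20],"turn":0}
    - {"claw":40,"delta_pos":[0,0,8],"turn":0}
    - {"claw":40,"delta_pos":[0,0,2],"turn":0}
    - {"claw":40,"delta_pos":[0,0,2],"turn":0}

```text
clock: 10.13
eef_pos: [395.0, 250.4, 31.2]
tcp_rot: [-3.141, -0.001, -0.036]
contact_force: [-0.2, 0.6, -1.2]
opening: 0.613
grasp_force: 53.7
```

Emit:
step_arm:
  motion:
    - {"claw":40,"delta_pos":[0,0,1.5],"turn":0}
    - {"claw":40,"delta_pos":[0,0,0],"turn":0}

```text
clock: 10.3
eef_pos: [394.9, 250.6, 29.7]
tcp_rot: [-3.141, -0.001, -0.035]
contact_force: [-0.6, 0.3, -0.4]
opening: 0.619
grasp_force: 53.7
```

Emit:
step_arm:
  motion:
    - {"claw":40,"delta_pos":[0,0,1.5],"turn":0}
    - {"claw":40,"delta_pos":[0,0,1],"turn":0}
    - {"claw":40,"delta_pos":[0,0,0],"turn":0}

```text
clock: 10.55
eef_pos: [395.0, 250.7, 29.3]
tcp_rot: [-3.141, -0.002, -0.035]
contact_force: [-8.3, -5.1, 41.5]
opening: 0.617
grasp_force: 58.7
```

Emit:
step_arm:
  motion:
    - {"claw":85,"delta_pos":[0,0,0],"turn":0}
    - {"claw":85,"delta_pos":[0,0,0],"turn":0}
    - {"claw":85,"delta_pos":[0,0,0],"turn":0}
    - {"claw":85,"delta_pos":[0,0,-20],"turn":0}
    - {"claw":85,"delta_pos":[0,0,-30],"turn":0}
    - {"claw":85,"delta_pos":[0,0,-35],"turn":0}
    - {"claw":85,"delta_pos":[0,0,-35],"turn":0}
    - {"claw":85,"delta_pos":[0,0,-35],"turn":0}

```text
clock: 11.22
eef_pos: [393.8, 250.0, 182.9]
tcp_rot: [3.141, 0.0, -0.035]
contact_force: [1.6, 0.9, -0.6]
opening: 0.993
grasp_force: 0.0
```

```bash
python3 - <<'E'
from plan import *
for n in("wrist","scene"): 
    f=shot(n,n+"4.png")
    c=max(cv2.findContours(mask(f,(5,150,60),(32,255,255)),0,2)[0],key=cv2.contourArea); print(cv2.minAreaRect(ray(f,c,38)[:,:2].astype(np.float32)))
plan([(450,-270,200,0.0,85),2])
E
```

```text
((395.3106689453125, 251.32957458496094), (52.72931671142578, 57.22882843017578), 87.9818344116211)
((388.1881408691406, 249.988525390625), (45.5656852722168, 63.398826599121094), 21.2091064453125)
[{"claw": 85, "delta_pos": [0, 0, 0], "turn": -0.0352}, {"claw": 85, "delta_pos": [3.8, 37.3, -1.0], "turn":0}, {"claw": 85, "delta_pos": [3.8, 37.3, -1.0], "turn":0}, {"claw": 85, "delta_pos": [3.8, 37.3, -1.0], "turn":0}, {"claw": 85, "delta_pos": [3.8, 37.3, -1.0], "turn":0}, {"claw": 85, "delta_pos": [3.8, 37.3, -1.0], "turn":0}, {"claw": 85, "delta_pos": [3.8, 37.3, -1.0], "turn":0}, {"claw": 85, "delta_pos": [3.8, 37.3, -1.0], "turn":0}]
[{"claw": 85, "delta_pos": [3.8, 37.3, -1.0], "turn":0}, {"claw": 85, "delta_pos": [3.8, 37.3, -1.0], "turn":0}, {"claw": 85, "delta_pos": [3.8, 37.3, -1.0], "turn":0}, {"claw": 85, "delta_pos": [3.8, 37.3, -1.0], "turn":0}, {"claw": 85, "delta_pos": [3.8, 37.3, -1.0], "turn":0}, {"claw": 85, "delta_pos": [3.8, 37.3, -1.0], "turn":0}, {"claw": 85, "delta_pos": [3.8, 37.3, -1.0], "turn":0}, {"claw": 85, "delta_pos": [0, 0, 0], "turn":0}]
[{"claw": 85, "delta_pos": [0, 0, 0], "turn":0}]
end 450.2 -270.2 200.5 -0.0 17
```

Emit:
step_arm:
  motion:
    - {"claw":85,"delta_pos":[0,0,0],"turn":-0.035}
    - {"claw":85,"delta_pos":[4,37,-1],"turn":0}
    - {"claw":85,"delta_pos":[4,37,-1],"turn":0}
    - {"claw":85,"delta_pos":[4,37,-1],"turn":0}
    - {"claw":85,"delta_pos":[4,37,-1],"turn":0}
    - {"claw":85,"delta_pos":[4,37,-1],"turn":0}
    - {"claw":85,"delta_pos":[4,37,-1],"turn":0}
    - {"claw":85,"delta_pos":[4,37,-1],"turn":0}

```text
clock: 11.98
eef_pos: [421.6, -10.5, 187.9]
tcp_rot: [-3.142, 0.0, 0.0]
contact_force: [-0.4, 0.3, -0.2]
opening: 0.996
grasp_force: 0.0
```

Emit:
step_arm:
  motion:
    - {"claw":85,"delta_pos":[4,37,-1],"turn":0}
    - {"claw":85,"delta_pos":[4,37,-1],"turn":0}
    - {"claw":85,"delta_pos":[4,37,-1],"turn":0}
    - {"claw":85,"delta_pos":[4,37,-1],"turn":0}
    - {"claw":85,"delta_pos":[4,37,-1],"turn":0}
    - {"claw":85,"delta_pos":[4,37,-1],"turn":0}
    - {"claw":85,"delta_pos":[4,37,-1],"turn":0}
    - {"claw":85,"delta_pos":[0,0,0],"turn":0}

```text
clock: 12.65
eef_pos: [451.0, -273.4, 195.1]
tcp_rot: [3.139, -0.002, -0.003]
contact_force: [0.1, -0.0, 0.7]
opening: 0.998
grasp_force: 0.0
```

Emit:
step_arm:
  motion:
    - {"claw":85,"delta_pos":[0,0,0],"turn":0}

```text
clock: 12.73
eef_pos: [449.7, -269.3, 194.4]
tcp_rot: [-3.141, 0.001, -0.003]
contact_force: [-0.1, 1.1, -0.6]
opening: 0.992
grasp_force: 0.0
```

```bash
cat >> h.py <<'E'
def greens(f,z=34):
    for o in holes(f,"green",z,150): print("hole",*o)
    for c in cv2.findContours(mask(f,*COL["green"]),0,1)[0]:
        if cv2.contourArea(c)>1500: print("blob",cv2.boundingRect(c),cv2.minAreaRect(ray(f,c,z)[:,:2].astype(np.float32)))
E
python3 - <<'E'
from h import *
f=shot("wrist","w5.png"); greens(f); print(sense()["eef_pos"])
E
```

```text
hole [331. 171.] [ 489.6 -278.9] [29.2 29.2] 1.8
blob (293, 132, 75, 76) ((490.3301086425781, -278.8597412109375), (55.09625244140625, 54.44758987426758), 1.1820104122161865)
blob (92, 0, 102, 53) ((586.8663940429688, -153.05111694335938), (66.3797607421875, 31.360021591186523), 89.7684326171875)
[ 449.36065155 -267.87483111  194.35473727]
```

View pics/w5.png

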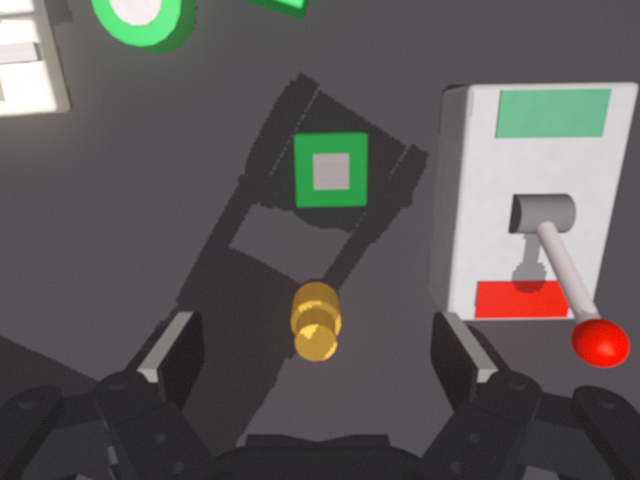

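Square_a is at (331,171) px, which is about (490,-279). The eyepiece at (315,320) is clear, and the lever rests on the red side with its ball at (600,342).

Emit:
step_arm:
  motion:
    - {"claw":85,"delta_pos":[8.2,2.2,20],"turn":-0.026}
    - {"claw":85,"delta_pos":[8.2,2.2,20],"turn":0}
    - {"claw":85,"delta_pos":[8.2,2.2,20],"turn":0}
    - {"claw":85,"delta_pos":[8.2,2.2,20],"turn":0}
    - {"claw":85,"delta_pos":[8.2,2.2,20],"turn":0}
    - {"claw":85,"delta_pos":[0,0,0],"turn":0}
    - {"claw":85,"delta_pos":[0,0,0],"turn":0}

```text
clock: 13.37
eef_pos: [490.4, -276.1, 94.4]
tcp_rot: [-3.14, 0.003, 0.027]
contact_force: [-0.3, -0.8, -0.2]
opening: 0.997
grasp_force: 0.0
```

```bash
python3 - <<'E'
from h import *
f=shot("wrist","w6.png"); greens(f); s=sense();print(s["eef_pos"],s["tcp_rot"])
E
```

```text
hole [324. 271.] [ 489.4 -279.4] [28.8 28.4] 0.7
blob (273, 209, 105, 109) ((493.3239440917969, -279.16827392578125), (61.26516342163086, 54.5899772644043), 1.1665120124816895)
blob (172, 0, 136, 58) ((604.7911376953125, -238.29351806640625), (22.791635513305664, 59.38690948486328), 1.5141844749450684)
blob (0, 0, 140, 98) ((594.142822265625, -159.72433471679688), (39.951507568359375, 65.67176055908203), 1.4985438585281372)
[ 490.851088   -276.67852428   95.42825727] [-3.14075952e+00  1.21616217e-03  2.70802468e-02]
```

Emit:
step_arm:
  motion:
    - {"claw":85,"delta_pos":[-1,2.5,22],"turn":0}
    - {"claw":85,"delta_pos":[0,0,22],"turn":0}
    - {"claw":85,"delta_pos":[0,0,20],"turn":0}
    - {"claw":85,"delta_pos":[0,0,8],"turn":0}
    - {"claw":40,"delta_pos":[0,0,0],"turn":0}
    - {"claw":40,"delta_pos":[0,0,0],"turn":0}
    - {"claw":40,"delta_pos":[0,0,0],"turn":0}
    - {"claw":40,"delta_pos":[0,0,0],"turn":0}
  force: 60

```text
clock: 14.08
eef_pos: [491.4, -281.0, 25.2]
tcp_rot: [3.14, -0.002, 0.026]
contact_force: [-0.6, 1.4, 7.2]
opening: 0.617
grasp_force: 63.6
```

Emit:
step_arm:
  motion:
    - {"claw":40,"delta_pos":[0,0,0],"turn":0}
    - {"claw":40,"delta_pos":[0,0,0],"turn":0}
    - {"claw":40,"delta_pos":[0,0,0],"turn":0}
    - {"claw":40,"delta_pos":[0,0,-15],"turn":0}
    - {"claw":40,"delta_pos":[0,0,-25],"turn":0}
    - {"claw":40,"delta_pos":[0,0,-35],"turn":0}
    - {"claw":40,"delta_pos":[0,0,-35],"turn":0}
    - {"claw":40,"delta_pos":[0,0,-30],"turn":0}

```text
clock: 14.75
eef_pos: [490.7, -280.6, 166.5]
tcp_rot: [3.14, -0.002, 0.026]
contact_force: [0.7, -0.5, -1.3]
opening: 0.611
grasp_force: 63.4
```

```bash
python3 - <<'E'
from plan import *
plan([(574.6,103.3,165,.076,40),2],claw=40)
E
```

```text
[{"claw": 40, "delta_pos": [0, 0, 0], "turn": -0.0502}, {"claw": 40, "delta_pos": [10.3, -34.2, 0.1], "turn":0}, {"claw": 40, "delta_pos": [10.3, -34.2, 0.1], "turn":0}, {"claw": 40, "delta_pos": [10.3, -34.2, 0.1], "turn":0}, {"claw": 40, "delta_pos": [10.3, -34.2, 0.1], "turn":0}, {"claw": 40, "delta_pos": [10.3, -34.2, 0.1], "turn":0}, {"claw": 40, "delta_pos": [10.3, -34.2, 0.1], "turn":0}, {"claw": 40, "delta_pos": [10.3, -34.2, 0.1], "turn":0}]
[{"claw": 40, "delta_pos": [10.3, -34.2, 0.1], "turn":0}, {"claw": 40, "delta_pos": [10.3, -34.2, 0.1], "turn":0}, {"claw": 40, "delta_pos": [10.3, -34.2, 0.1], "turn":0}, {"claw": 40, "delta_pos": [10.3, -34.2, 0.1], "turn":0}, {"claw": 40, "delta_pos": [0, 0, 0], "turn":0}, {"claw": 40, "delta_pos": [0, 0, 0], "turn":0}]
end 575.1 103.1 165.4 0.076 14
```

Emit:
step_arm:
  motion:
    - {"claw":40,"delta_pos":[0,0,0],"turn":-0.05}
    - {"claw":40,"delta_pos":[10.3,-34.2,0],"turn":0}
    - {"claw":40,"delta_pos":[10.3,-34.2,0],"turn":0}
    - {"claw":40,"delta_pos":[10.3,-34.2,0],"turn":0}
    - {"claw":40,"delta_pos":[10.3,-34.2,0],"turn":0}
    - {"claw":40,"delta_pos":[10.3,-34.2,0],"turn":0}
    - {"claw":40,"delta_pos":[10.3,-34.2,0],"turn":0}
    - {"claw":40,"delta_pos":[10.3,-34.2,0],"turn":0}

```text
clock: 15.42
eef_pos: [544.4, -34.6, 164.5]
tcp_rot: [3.141, -0.002, 0.076]
contact_force: [0.9, 0.1, -1.8]
opening: 0.61
grasp_force: 63.5
```

Emit:
step_arm:
  motion:
    - {"claw":40,"delta_pos":[10.3,-34.2,0],"turn":0}
    - {"claw":40,"delta_pos":[10.3,-34.2,0],"turn":0}
    - {"claw":40,"delta_pos":[10.3,-34.2,0],"turn":0}
    - {"claw":40,"delta_pos":[10.3,-34.2,0],"turn":0}
    - {"claw":40,"delta_pos":[0,0,20],"turn":0}
    - {"claw":40,"delta_pos":[0,0,20],"turn":0}
    - {"claw":40,"delta_pos":[0,0,20],"turn":0}
    - {"claw":40,"delta_pos":[0,0,0],"turn":0}

```text
clock: 16.08
eef_pos: [572.6, 103.3, 100.8]
tcp_rot: [3.141, 0.004, 0.077]
contact_force: [-1.1, -0.8, -2.1]
opening: 0.613
grasp_force: 63.5
```

Emit:
step_arm:
  motion:
    - {"claw":40,"delta_pos":[0,0,0],"turn":0}

```text
clock: 16.17
eef_pos: [574.2, 103.2, 103.4]
tcp_rot: [3.141, 0.001, 0.076]
contact_force: [-0.2, -0.1, -0.9]
opening: 0.613
grasp_force: 63.5
```

```bash
python3 - <<'E'
from h import *
P=[]
for i in range(4):
    f=grab_frame("wrist"); s=sense(); P.append(np.r_[s["eef_pos"],s["tcp_rot"][2]])
print(np.mean(P,0),np.std(P,0))
f=shot("wrist","w7.png"); z=P[-1][2]-25.2+34; greens(f,z)
E
```

```text
[5.75645733e+02 1.03222117e+02 1.04786550e+02 7.55328131e-02] [2.69860399e-01 4.24647692e-03 2.49554295e-01 6.83310086e-05]
hole [317. 343.] [573.9 103.4] [28.  27.7] 4.4
blob (242, 248, 151, 157) ((579.3104858398438, 103.7828598022461), (63.51573181152344, 53.73331832885742), 4.333454608917236)
```

View pics/w7.png

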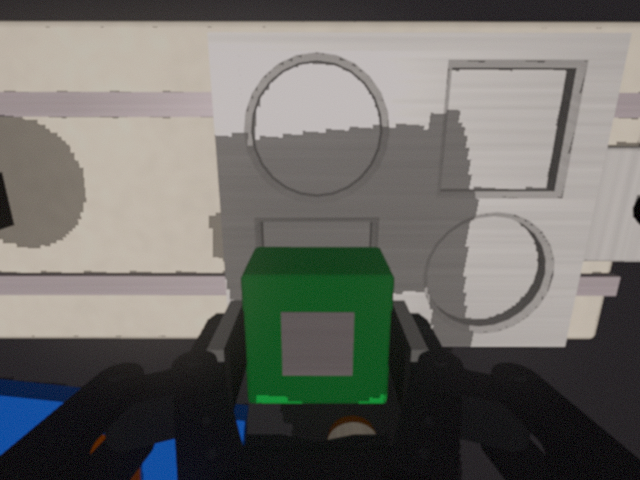

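The block is held over s1 with its face at (317,343). The nests show up well: r1 (317,125), s0 with corners (448,60) and (565,197), and r0 (488,272).

```bash
python3 - <<'E'
from h import *
f=load("w7.png")
P=ray(f,[(317,125),(488.5,272)],44)[:,:2]; s=ray(f,[(448,60),(587,60),(565,197),(440,193)],44)[:,:2]
P=np.vstack([P,s.mean(0)]); L=np.array([(37,46),(-37,-46),(37,-46)],float)
print(P.round(1), "s1 top edge",ray(f,[(257,217.5),(378,217.5)],44).round(1))
for th in(.073,.078):
    R=np.array([[np.cos(th),-np.sin(th)],[np.sin(th),np.cos(th)]]); c=(P-L@R.T).mean(0)
    print(th,c,(P-c-L@R.T).round(1).tolist(),(c+R@[-37,46]).round(1))
E
```

```text
[[650.2 109.3]
 [581.8  12. ]
 [654.6  16.6]] s1 top edge [[602.5 136.6  44. ]
 [607.2  74.6  44. ]]
0.073 [615.47107885  60.33792106] [[1.2, 0.4], [-0.1, 0.2], [-1.1, -0.6]] [575.2 103.5]
0.078 [615.39928208  60.2706473 ] [[1.5, 0.3], [-0.3, 0.4], [-1.3, -0.7]] [574.9 103.2]
```

Emit:
step_arm:
  motion:
    - {"claw":40,"delta_pos":[0.3,0,20],"turn":0}
    - {"claw":40,"delta_pos":[0,0,10],"turn":0}
    - {"claw":40,"delta_pos":[0,0,3],"turn":0}
    - {"claw":40,"delta_pos":[0,0,2],"turn":0}
    - {"claw":40,"delta_pos":[0,0,2],"turn":0}

```text
clock: 16.83
eef_pos: [575.3, 103.3, 66.5]
tcp_rot: [-3.142, -0.0, 0.076]
contact_force: [0.1, 0.3, -0.7]
opening: 0.616
grasp_force: 63.6
```

Emit:
step_arm:
  motion:
    - {"claw":40,"delta_pos":[0,0,1.5],"turn":0}
    - {"claw":40,"delta_pos":[0,0,1.5],"turn":0}
    - {"claw":40,"delta_pos":[0,0,0],"turn":0}

```text
clock: 17.08
eef_pos: [575.2, 103.3, 63.4]
tcp_rot: [-3.142, -0.0, 0.076]
contact_force: [0.4, 0.7, -1.9]
opening: 0.62
grasp_force: 63.6
```

Entering the nest without contact. Continuing.

Emit:
step_arm:
  motion:
    - {"claw":40,"delta_pos":[0,0,1.5],"turn":0}
    - {"claw":40,"delta_pos":[0,0,1.5],"turn":0}
    - {"claw":40,"delta_pos":[0,0,0],"turn":0}

```text
clock: 17.33
eef_pos: [575.0, 103.3, 60.1]
tcp_rot: [3.142, 0.0, 0.076]
contact_force: [-0.1, -0.0, -1.4]
opening: 0.617
grasp_force: 63.6
```

Emit:
step_arm:
  motion:
    - {"claw":40,"delta_pos":[0,0,1],"turn":0}
    - {"claw":40,"delta_pos":[0,0,0],"turn":0}

```text
clock: 17.5
eef_pos: [575.1, 103.3, 59.2]
tcp_rot: [3.142, 0.0, 0.076]
contact_force: [-0.2, -0.1, -0.9]
opening: 0.616
grasp_force: 63.6
```

Emit:
step_arm:
  motion:
    - {"claw":70,"delta_pos":[0,0,0],"turn":0}
    - {"claw":70,"delta_pos":[0,0,0],"turn":0}
    - {"claw":70,"delta_pos":[0,0,-5],"turn":0}
    - {"claw":70,"delta_pos":[0,0,-20],"turn":0}
    - {"claw":85,"delta_pos":[0,0,-30],"turn":0}
    - {"claw":85,"delta_pos":[0,0,-35],"turn":0}
    - {"claw":85,"delta_pos":[0,0,-35],"turn":0}
    - {"claw":85,"delta_pos":[0,0,-10],"turn":0.076}

```text
clock: 18.17
eef_pos: [577.7, 103.7, 200.2]
tcp_rot: [-3.14, -0.007, 0.001]
contact_force: [0.5, 0.4, 1.2]
opening: 0.993
grasp_force: 0.0
```

Emit:
step_arm:
  motion:
    - {"claw":85,"delta_pos":[-2,38,0],"turn":0}
    - {"claw":85,"delta_pos":[-2,40,0],"turn":0}
    - {"claw":85,"delta_pos":[-2,40,0],"turn":0}
    - {"claw":85,"delta_pos":[-2,40,0],"turn":0}
    - {"claw":85,"delta_pos":[-2,40,0],"turn":0}
    - {"claw":85,"delta_pos":[-2,40,0],"turn":0}
    - {"claw":85,"delta_pos":[-2,40,0],"turn":0}
    - {"claw":85,"delta_pos":[-1,40,0],"turn":0}

```text
clock: 18.83
eef_pos: [559.6, -216.7, 195.0]
tcp_rot: [3.141, -0.001, -0.0]
contact_force: [0.4, 0.4, 0.1]
opening: 0.99
grasp_force: 0.0
```

Emit:
step_arm:
  motion:
    - {"claw":85,"delta_pos":[0,0,0],"turn":0}
    - {"claw":85,"delta_pos":[0,0,0],"turn":0}
    - {"claw":85,"delta_pos":[0,0,0],"turn":0}

```text
clock: 19.08
eef_pos: [559.9, -214.6, 194.5]
tcp_rot: [-3.141, 0.0, -0.001]
contact_force: [-0.5, -0.1, 0.6]
opening: 0.998
grasp_force: 0.0
```

```bash
python3 - <<'E'
from h import *
f=shot("wrist","w8.png"); greens(f); s=sense();print(s["eef_pos"],s["tcp_rot"])
f=shot("side","d8.png"); greens(f,67)
E
```

```text
hole [230. 165.] [ 604.5 -149. ] [36.9 36.8] 42.6
hole [354. 128.] [ 630.8 -240.9] [29.6 29.2] 72.9
blob (190, 123, 85, 82) ((605.9358520507812, -150.87823486328125), (58.82767868041992, 62.544986724853516), 42.159603118896484)
blob (309, 80, 93, 95) ((630.6693115234375, -240.60104370117188), (54.63905334472656, 54.54567337036133), 73.15330505371094)
[ 559.98555217 -213.88670083  194.44463207] [-3.14114739e+00  9.74923451e-05  4.22215712e-05]
hole [242. 316.] [575.4 103.5] [30.4 32.2] 3.6
```

```bash
python3 - <<'E'
from plan import *
plan([(630.7,-240.8,95,-.296,85,28),3],claw=85)
E
```

```text
[{"claw": 85, "delta_pos": [0, 0, 0], "turn": 0.099}, {"claw": 85, "delta_pos": [0, 0, 0], "turn": 0.099}, {"claw": 85, "delta_pos": [0, 0, 0], "turn": 0.099}, {"claw": 85, "delta_pos": [15.1, 1.1, 19.9], "turn":0}, {"claw": 85, "delta_pos": [15.1, 1.1, 19.9], "turn":0}, {"claw": 85, "delta_pos": [15.1, 1.1, 19.9], "turn":0}, {"claw": 85, "delta_pos": [15.1, 1.1, 19.9], "turn":0}, {"claw": 85, "delta_pos": [15.1, 1.1, 19.9], "turn":0}]
[{"claw": 85, "delta_pos": [0, 0, 0], "turn":0}, {"claw": 85, "delta_pos": [0, 0, 0], "turn":0}, {"claw": 85, "delta_pos": [0, 0, 0], "turn":0}]
end 630.7 -240.8 94.9 -0.296 11
```

Emit:
step_arm:
  motion:
    - {"claw":85,"delta_pos":[0,0,0],"turn":0.099}
    - {"claw":85,"delta_pos":[0,0,0],"turn":0.099}
    - {"claw":85,"delta_pos":[0,0,0],"turn":0.099}
    - {"claw":85,"delta_pos":[15,1,20],"turn":0}
    - {"claw":85,"delta_pos":[15,1,20],"turn":0}
    - {"claw":85,"delta_pos":[15,1,20],"turn":0}
    - {"claw":85,"delta_pos":[15,1,20],"turn":0}
    - {"claw":85,"delta_pos":[15,1,20],"turn":0}

```text
clock: 19.85
eef_pos: [631.3, -239.8, 93.5]
tcp_rot: [-3.141, -0.0, -0.295]
contact_force: [0.8, 0.2, 0.2]
opening: 0.996
grasp_force: 0.0
```

Emit:
step_arm:
  motion:
    - {"claw":85,"delta_pos":[0,0,0],"turn":0}
    - {"claw":85,"delta_pos":[0,0,0],"turn":0}
    - {"claw":85,"delta_pos":[0,0,0],"turn":0}

```text
clock: 20.1
eef_pos: [630.2, -240.3, 94.9]
tcp_rot: [-3.141, 0.0, -0.296]
contact_force: [-0.7, -0.6, 0.1]
opening: 0.994
grasp_force: 0.0
```

```bash
python3 - <<'E'
from h import *
f=shot("wrist","w9.png"); greens(f); s=sense();print(s["eef_pos"],s["tcp_rot"])
E
```

```text
hole [320. 269.] [ 629.9 -240.9] [28.6 28.1] 73.1
blob (128, 283, 115, 113) ((611.5062866210938, -159.86282348632812), (59.605613708496094, 67.87639617919922), 33.999202728271484)
blob (268, 207, 104, 108) ((633.8029174804688, -242.01168823242188), (54.060508728027344, 60.55034255981445), 73.07015991210938)
[ 630.39463618 -240.64986191   95.53112828] [ 3.14156136e+00 -8.12512819e-04 -2.96138972e-01]
```

Emit:
step_arm:
  motion:
    - {"claw":85,"delta_pos":[-0.7,0,22],"turn":0}
    - {"claw":85,"delta_pos":[0,0,22],"turn":0}
    - {"claw":85,"delta_pos":[0,0,20],"turn":0}
    - {"claw":85,"delta_pos":[0,0,8],"turn":0}
    - {"claw":40,"delta_pos":[0,0,0],"turn":0}
    - {"claw":40,"delta_pos":[0,0,0],"turn":0}
    - {"claw":40,"delta_pos":[0,0,0],"turn":0}
    - {"claw":40,"delta_pos":[0,0,0],"turn":0}

```text
clock: 20.82
eef_pos: [630.9, -241.7, 24.4]
tcp_rot: [3.141, -0.003, -0.297]
contact_force: [-1.6, 0.8, 6.5]
opening: 0.619
grasp_force: 64.9
```

Emit:
step_arm:
  motion:
    - {"claw":40,"delta_pos":[0,0,0],"turn":0}
    - {"claw":40,"delta_pos":[0,0,0],"turn":0}

```text
clock: 20.98
eef_pos: [630.9, -241.7, 24.4]
tcp_rot: [3.141, -0.003, -0.297]
contact_force: [-2.0, 1.2, 7.8]
opening: 0.615
grasp_force: 65.0
```

Emit:
step_arm:
  motion:
    - {"claw":40,"delta_pos":[0,0,0],"turn":0}
    - {"claw":40,"delta_pos":[0,0,-15],"turn":0}
    - {"claw":40,"delta_pos":[0,0,-25],"turn":0}
    - {"claw":40,"delta_pos":[0,0,-35],"turn":0}
    - {"claw":40,"delta_pos":[0,0,-35],"turn":0}
    - {"claw":40,"delta_pos":[0,0,-30],"turn":0}

```text
clock: 21.48
eef_pos: [629.8, -241.4, 165.9]
tcp_rot: [3.141, -0.002, -0.297]
contact_force: [1.6, -0.5, -1.9]
opening: 0.609
grasp_force: 63.9
```

```bash
python3 - <<'E'
from plan import *
plan([(655.7,17.0,165,.076,40),(655.7,17,104,None,40,25),2],claw=40)
E
```

```text
[{"claw": 40, "delta_pos": [0, 0, 0], "turn": -0.0933}, {"claw": 40, "delta_pos": [0, 0, 0], "turn": -0.0933}, {"claw": 40, "delta_pos": [0, 0, 0], "turn": -0.0933}, {"claw": 40, "delta_pos": [0, 0, 0], "turn": -0.0933}, {"claw": 40, "delta_pos": [6.5, -36.5, 0.1], "turn":0}, {"claw": 40, "delta_pos": [6.5, -36.5, 0.1], "turn":0}, {"claw": 40, "delta_pos": [6.5, -36.5, 0.1], "turn":0}, {"claw": 40, "delta_pos": [6.5, -36.5, 0.1], "turn":0}]
[{"claw": 40, "delta_pos": [6.5, -36.5, 0.1], "turn":0}, {"claw": 40, "delta_pos": [6.5, -36.5, 0.1], "turn":0}, {"claw": 40, "delta_pos": [6.5, -36.5, 0.1], "turn":0}, {"claw": 40, "delta_pos": [0.0, 0.0, 20.4], "turn":0}, {"claw": 40, "delta_pos": [0.0, 0.0, 20.4], "turn":0}, {"claw": 40, "delta_pos": [0.0, 0.0, 20.4], "turn":0}, {"claw": 40, "delta_pos": [0, 0, 0], "turn":0}, {"claw": 40, "delta_pos": [0, 0, 0], "turn":0}]
end 655.8 16.9 104.0 0.076 16
```

Emit:
step_arm:
  motion:
    - {"claw":40,"delta_pos":[0,0,0],"turn":-0.0933}
    - {"claw":40,"delta_pos":[0,0,0],"turn":-0.0933}
    - {"claw":40,"delta_pos":[0,0,0],"turn":-0.0933}
    - {"claw":40,"delta_pos":[0,0,0],"turn":-0.0933}
    - {"claw":40,"delta_pos":[6.5,-36.5,0],"turn":0}
    - {"claw":40,"delta_pos":[6.5,-36.5,0],"turn":0}
    - {"claw":40,"delta_pos":[6.5,-36.5,0],"turn":0}
    - {"claw":40,"delta_pos":[6.5,-36.5,0],"turn":0}

```text
clock: 22.15
eef_pos: [644.3, -92.5, 163.7]
tcp_rot: [3.141, -0.001, 0.075]
contact_force: [0.6, -0.4, -2.1]
opening: 0.616
grasp_force: 64.0
```

Emit:
step_arm:
  motion:
    - {"claw":40,"delta_pos":[6.5,-36.5,0],"turn":0}
    - {"claw":40,"delta_pos":[6.5,-36.5,0],"turn":0}
    - {"claw":40,"delta_pos":[6.5,-36.5,0],"turn":0}
    - {"claw":40,"delta_pos":[0,0,20],"turn":0}
    - {"claw":40,"delta_pos":[0,0,20],"turn":0}
    - {"claw":40,"delta_pos":[0,0,20],"turn":0}
    - {"claw":40,"delta_pos":[0,0,0],"turn":0}
    - {"claw":40,"delta_pos":[0,0,0],"turn":0}

```text
clock: 22.82
eef_pos: [654.9, 17.0, 102.5]
tcp_rot: [-3.142, 0.002, 0.076]
contact_force: [0.3, -0.6, -1.4]
opening: 0.617
grasp_force: 64.0
```

```bash
python3 - <<'E'
from h import *
for i in range(3): f=grab_frame("wrist")
s=sense();print(s["eef_pos"],s["tcp_rot"],s["grasp_force"])
f=shot("wrist","w10.png"); greens(f,s["eef_pos"][2]-24.4+34)
E
```

```text
[656.6885005   16.71002982 104.26596535] [ 3.14146205e+00 -2.53741268e-03  7.55982832e-02] 64.04656291007996
hole [586. 365.] [653.8 -83.4] [22.4 21.9] 52.0
hole [317. 341.] [655.9  17.1] [27.7 27.8] 4.3
blob (512, 297, 124, 110) ((659.8330688476562, -77.54754638671875), (51.899681091308594, 33.23892593383789), 55.757328033447266)
blob (241, 246, 153, 156) ((661.6485595703125, 17.46649932861328), (62.426239013671875, 53.52210998535156), 4.351629257202148)
```

Emit:
step_arm:
  motion:
    - {"claw":40,"delta_pos":[-0.5,0,20],"turn":0}
    - {"claw":40,"delta_pos":[0,0,10],"turn":0}
    - {"claw":40,"delta_pos":[0,0,3],"turn":0}
    - {"claw":40,"delta_pos":[0,0,2],"turn":0}
    - {"claw":40,"delta_pos":[0,0,2],"turn":0}

```text
clock: 23.43
eef_pos: [655.4, 16.9, 65.6]
tcp_rot: [3.142, -0.0, 0.076]
contact_force: [-0.7, -0.5, -2.2]
opening: 0.617
grasp_force: 64.1
```

Emit:
step_arm:
  motion:
    - {"claw":40,"delta_pos":[0,0,1.5],"turn":0}
    - {"claw":40,"delta_pos":[0,0,1.5],"turn":0}
    - {"claw":40,"delta_pos":[0,0,0],"turn":0}

```text
clock: 23.68
eef_pos: [655.2, 16.9, 62.4]
tcp_rot: [3.142, -0.0, 0.076]
contact_force: [0.9, -0.1, -2.0]
opening: 0.614
grasp_force: 64.1
```

Emit:
step_arm:
  motion:
    - {"claw":40,"delta_pos":[0,0,1.5],"turn":0}
    - {"claw":40,"delta_pos":[0,0,1.5],"turn":0}
    - {"claw":40,"delta_pos":[0,0,0],"turn":0}

```text
clock: 23.93
eef_pos: [655.0, 16.9, 59.1]
tcp_rot: [3.142, 0.0, 0.076]
contact_force: [-0.2, 0.4, -2.4]
opening: 0.611
grasp_force: 64.1
```

Emit:
step_arm:
  motion:
    - {"claw":40,"delta_pos":[0,0,1],"turn":0}
    - {"claw":70,"delta_pos":[0,0,0],"turn":0}
    - {"claw":70,"delta_pos":[0,0,0],"turn":0}
    - {"claw":70,"delta_pos":[0,0,-5],"turn":0}
    - {"claw":70,"delta_pos":[0,0,-20],"turn":0}
    - {"claw":85,"delta_pos":[0,0,-35],"turn":0}
    - {"claw":85,"delta_pos":[0,0,-35],"turn":0}
    - {"claw":85,"delta_pos":[0,0,-35],"turn":0.076}

```text
clock: 24.6
eef_pos: [654.9, 16.9, 190.1]
tcp_rot: [3.142, 0.0, 0.001]
contact_force: [0.7, 0.1, -0.6]
opening: 0.996
grasp_force: 0.0
```

Emit:
step_arm:
  motion:
    - {"claw":85,"delta_pos":[-19,28,0],"turn":0}
    - {"claw":85,"delta_pos":[-19,28,0],"turn":0}
    - {"claw":85,"delta_pos":[-19,28,0],"turn":0}
    - {"claw":85,"delta_pos":[-19,28,0],"turn":0}
    - {"claw":85,"delta_pos":[-19,28,0],"turn":0}
    - {"claw":85,"delta_pos":[-19,28,0],"turn":0}
    - {"claw":85,"delta_pos":[0,0,0],"turn":0}
    - {"claw":85,"delta_pos":[0,0,0],"turn":0}

```text
clock: 25.27
eef_pos: [540.6, -152.4, 189.1]
tcp_rot: [3.141, -0.001, -0.003]
contact_force: [0.9, 0.7, 0.3]
opening: 0.996
grasp_force: 0.0
```

```bash
python3 - <<'E'
from plan import *
f=grab_frame("wrist");f=shot("wrist","w11.png"); greens(f); s=sense();print(s["eef_pos"],s["tcp_rot"])
f=shot("side","d11.png"); greens(f,67)
E
```

```text
hole [315. 139.] [ 604.7 -149.4] [35.9 36.5] 44.7
hole [34. 55.] [660.2  40.4] [32.3 32.6] 4.4
blob (274, 95, 84, 87) ((604.7985229492188, -149.5150146484375), (59.503135681152344, 59.56943130493164), 45.64804458618164)
blob (0, 4, 91, 102) ((659.3999633789062, 38.54046630859375), (60.164188385009766, 60.70793914794922), 4.501121520996094)
[ 541.76994525 -150.89161476  188.89923343] [-3.14155672e+00 -1.30200778e-03 -4.95175140e-04]
hole [242. 316.] [575.4 103.5] [30.4 32.2] 3.6
hole [224. 275.] [656.6  16.9] [30.7 32.7] 4.3
```

Emit:
step_arm:
  motion:
    - {"claw":85,"delta_pos":[12.5,-0.3,19],"turn":-0.076}
    - {"claw":85,"delta_pos":[12.5,0.7,19],"turn":0}
    - {"claw":85,"delta_pos":[12.5,0.7,19],"turn":0}
    - {"claw":85,"delta_pos":[12.5,0.7,19],"turn":0}
    - {"claw":85,"delta_pos":[12.5,0.7,18],"turn":0}
    - {"claw":85,"delta_pos":[0,0,0],"turn":0}
    - {"claw":85,"delta_pos":[0,0,0],"turn":0}
    - {"claw":85,"delta_pos":[0,0,0],"turn":0}

```text
clock: 26.08
eef_pos: [603.8, -149.1, 94.8]
tcp_rot: [-3.142, 0.0, 0.077]
contact_force: [-0.5, 0.7, -0.9]
opening: 0.992
grasp_force: 0.0
```

```bash
python3 - <<'E'
from plan import *
f=grab_frame("wrist");f=shot("wrist","w12.png"); greens(f); s=sense();print(s["eef_pos"],s["tcp_rot"])
E
```

```text
hole [319. 269.] [ 604.  -149.7] [35.6 36. ] 4.4
blob (264, 202, 111, 118) ((607.3866577148438, -150.17547607421875), (59.310150146484375, 65.32587432861328), 77.37112426757812)
[ 603.92858762 -149.5880459    95.53423617] [ 3.14116941e+00 -1.27652391e-03  7.63786896e-02]
```

Emit:
step_arm:
  motion:
    - {"claw":85,"delta_pos":[0,0,22],"turn":0}
    - {"claw":85,"delta_pos":[0,0,22],"turn":0}
    - {"claw":85,"delta_pos":[0,0,20],"turn":0}
    - {"claw":85,"delta_pos":[0,0,8],"turn":0}
    - {"claw":45,"delta_pos":[0,0,0],"turn":0}
    - {"claw":45,"delta_pos":[0,0,0],"turn":0}
    - {"claw":45,"delta_pos":[0,0,0],"turn":0}
    - {"claw":45,"delta_pos":[0,0,0],"turn":0}

```text
clock: 26.85
eef_pos: [604.8, -150.1, 24.2]
tcp_rot: [3.141, -0.003, 0.076]
contact_force: [-1.6, -0.0, 5.1]
opening: 0.675
grasp_force: 64.6
```

Emit:
step_arm:
  motion:
    - {"claw":45,"delta_pos":[0,0,0],"turn":0}
    - {"claw":45,"delta_pos":[0,0,0],"turn":0}

```text
clock: 27.02
eef_pos: [604.8, -150.1, 24.1]
tcp_rot: [3.141, -0.002, 0.076]
contact_force: [-2.0, 0.2, 7.8]
opening: 0.676
grasp_force: 64.8
```

Emit:
step_arm:
  motion:
    - {"claw":45,"delta_pos":[0,0,0],"turn":0}
    - {"claw":45,"delta_pos":[0,0,-15],"turn":0}
    - {"claw":45,"delta_pos":[0,0,-25],"turn":0}
    - {"claw":45,"delta_pos":[0,0,-35],"turn":0}
    - {"claw":45,"delta_pos":[0,0,-35],"turn":0}
    - {"claw":45,"delta_pos":[0,0,-30],"turn":0}

```text
clock: 27.52
eef_pos: [604.1, -149.9, 165.2]
tcp_rot: [3.141, -0.002, 0.076]
contact_force: [0.7, -0.4, -0.7]
opening: 0.672
grasp_force: 64.6
```

```bash
python3 - <<'E'
from plan import *
plan([(581.7,11.7,165,.076,45),(581.7,11.7,104,None,45,25),2],claw=45)
E
```

```text
[{"claw": 45, "delta_pos": [-2.0, -32.6, 0.0], "turn":0}, {"claw": 45, "delta_pos": [-2.0, -32.6, 0.0], "turn":0}, {"claw": 45, "delta_pos": [-2.0, -32.6, 0.0], "turn":0}, {"claw": 45, "delta_pos": [-2.0, -32.6, 0.0], "turn":0}, {"claw": 45, "delta_pos": [-2.0, -32.6, 0.0], "turn":0}, {"claw": 45, "delta_pos": [0.0, 0.1, 20.4], "turn":0}, {"claw": 45, "delta_pos": [0.0, 0.1, 20.4], "turn":0}, {"claw": 45, "delta_pos": [0.0, 0.1, 20.4], "turn":0}]
[{"claw": 45, "delta_pos": [0, 0, 0], "turn":0}, {"claw": 45, "delta_pos": [0, 0, 0], "turn":0}]
end 581.7 11.6 104.0 0.076 10
```

Emit:
step_arm:
  motion:
    - {"claw":45,"delta_pos":[-2,-32.6,0],"turn":0}
    - {"claw":45,"delta_pos":[-2,-32.6,0],"turn":0}
    - {"claw":45,"delta_pos":[-2,-32.6,0],"turn":0}
    - {"claw":45,"delta_pos":[-2,-32.6,0],"turn":0}
    - {"claw":45,"delta_pos":[-2,-32.6,0],"turn":0}
    - {"claw":45,"delta_pos":[0,0,20],"turn":0}
    - {"claw":45,"delta_pos":[0,0,20],"turn":0}
    - {"claw":45,"delta_pos":[0,0,20],"turn":0}

```text
clock: 28.18
eef_pos: [581.9, 12.9, 102.9]
tcp_rot: [3.141, -0.003, 0.078]
contact_force: [0.5, -0.9, -1.8]
opening: 0.67
grasp_force: 64.6
```

Emit:
step_arm:
  motion:
    - {"claw":45,"delta_pos":[0,0,0],"turn":0}
    - {"claw":45,"delta_pos":[0,0,0],"turn":0}

```text
clock: 28.35
eef_pos: [580.8, 12.0, 102.2]
tcp_rot: [-3.142, 0.002, 0.076]
contact_force: [0.3, 0.1, -1.0]
opening: 0.67
grasp_force: 64.6
```

```bash
python3 - <<'E'
from h import *
for i in range(3): f=grab_frame("wrist")
s=sense();print(s["eef_pos"],s["tcp_rot"],s["grasp_force"])
f=shot("wrist","w13.png"); greens(f,s["eef_pos"][2]-24.1+34); greens(f,67)
E
```

```text
[582.34431635  11.8269272  103.84334553] [ 3.14147110e+00 -2.24126914e-03  7.57114767e-02] 64.66348109952378
hole [317. 341.] [581.9  12.2] [35.6 35.5] 47.3
hole [124. 292.] [596.4  80.9] [20.5 20.8] 4.3
hole [318. 128.] [656.1  17.5] [20.4 20.7] 4.3
blob (236, 239, 163, 171) ((586.0161743164062, 13.82427978515625), (67.0405502319336, 59.36339569091797), 26.305524826049805)
blob (61, 237, 141, 103) ((597.6627197265625, 76.99359130859375), (38.58190155029297, 44.89854431152344), 4.336696147918701)
blob (253, 62, 130, 130) ((656.127685546875, 17.540184020996094), (38.12520980834961, 38.454376220703125), 4.331845760345459)
hole [317. 341.] [553.3  10. ] [48.9 48.7] 47.3
hole [124. 292.] [573.3 104.3] [28.2 28.5] 4.3
hole [318. 128.] [655.1  17.4] [28.  28.4] 4.3
blob (236, 239, 163, 171) ((559.0511474609375, 12.305229187011719), (91.93161010742188, 81.40399932861328), 26.30531883239746)
blob (61, 237, 141, 103) ((575.02197265625, 98.92823791503906), (52.90668487548828, 61.568599700927734), 4.336709499359131)
blob (253, 62, 130, 130) ((655.19384765625, 17.40081024169922), (52.28044128417969, 52.731834411621094), 4.331771373748779)
```

Emit:
step_arm:
  motion:
    - {"claw":45,"delta_pos":[-0.7,0,20],"turn":0}
    - {"claw":45,"delta_pos":[0,0,10],"turn":0}
    - {"claw":45,"delta_pos":[0,0,3],"turn":0}
    - {"claw":45,"delta_pos":[0,0,2],"turn":0}
    - {"claw":45,"delta_pos":[0,0,2],"turn":0}

```text
clock: 28.97
eef_pos: [580.9, 11.9, 65.5]
tcp_rot: [-3.142, -0.0, 0.076]
contact_force: [-0.4, 0.2, -1.6]
opening: 0.674
grasp_force: 64.7
```

Emit:
step_arm:
  motion:
    - {"claw":45,"delta_pos":[0,0,1.5],"turn":0}
    - {"claw":45,"delta_pos":[0,0,1.5],"turn":0}
    - {"claw":45,"delta_pos":[0,0,0],"turn":0}

```text
clock: 29.22
eef_pos: [580.7, 11.9, 62.4]
tcp_rot: [3.142, -0.0, 0.076]
contact_force: [0.2, 0.3, -2.3]
opening: 0.673
grasp_force: 64.7
```

Emit:
step_arm:
  motion:
    - {"claw":45,"delta_pos":[0,0,1.5],"turn":0}
    - {"claw":45,"delta_pos":[0,0,1.5],"turn":0}
    - {"claw":45,"delta_pos":[0,0,0],"turn":0}

```text
clock: 29.47
eef_pos: [580.5, 11.9, 59.1]
tcp_rot: [-3.142, 0.0, 0.076]
contact_force: [-0.3, 0.0, -1.6]
opening: 0.672
grasp_force: 64.7
```

Emit:
step_arm:
  motion:
    - {"claw":45,"delta_pos":[0,0,1],"turn":0}
    - {"claw":72,"delta_pos":[0,0,0],"turn":0}
    - {"claw":72,"delta_pos":[0,0,0],"turn":0}
    - {"claw":72,"delta_pos":[0,0,-5],"turn":0}
    - {"claw":72,"delta_pos":[0,0,-20],"turn":0}
    - {"claw":72,"delta_pos":[0,0,-35],"turn":0}
    - {"claw":72,"delta_pos":[0,0,-35],"turn":0}
    - {"claw":72,"delta_pos":[0,0,-35],"turn":0}

```text
clock: 30.13
eef_pos: [580.3, 11.9, 190.0]
tcp_rot: [-3.142, 0.0, 0.076]
contact_force: [-0.1, -0.8, 0.2]
opening: 0.843
grasp_force: 0.0
```

Emit:
step_arm:
  motion:
    - {"claw":50,"delta_pos":[-20,0,-15],"turn":0}
    - {"claw":50,"delta_pos":[-20,0,-15],"turn":0}
    - {"claw":50,"delta_pos":[0,0,0],"turn":0}
    - {"claw":50,"delta_pos":[0,0,0],"turn":0}

```text
clock: 30.47
eef_pos: [540.8, 8.9, 219.8]
tcp_rot: [3.141, -0.003, 0.076]
contact_force: [-0.5, -0.5, 0.4]
opening: 0.587
grasp_force: 0.0
```

```bash
python3 - <<'E'
from h import *
f=grab_frame("wrist"); f=shot("wrist","w14.png"); greens(f,67);s=sense();print(s["eef_pos"],s["tcp_rot"])
f=shot("side","d14.png"); greens(f,67)
E
```

```text
hole [190. 173.] [573.9 104.1] [29.6 29.8] 4.3
hole [317. 173.] [580.8  12.5] [35.9 36.4] 49.9
hole [318.  61.] [655.3  17.5] [29.5 29.8] 4.3
blob (152, 136, 80, 73) ((574.3313598632812, 102.68728637695312), (51.906028747558594, 53.00450134277344), 4.348074913024902)
blob (278, 132, 79, 80) ((581.4011840820312, 12.501781463623047), (56.8988037109375, 56.91508865356445), 4.349895000457764)
blob (279, 19, 79, 86) ((654.4946899414062, 17.339752197265625), (52.32219696044922, 52.14344024658203), 4.334586143493652)
[541.14981164   8.92523436 218.299376  ] [ 3.14156751e+00 -6.41643310e-04  7.59955518e-02]
hole [242. 316.] [575.4 103.5] [30.4 32.2] 3.6
hole [263. 282.] [582.1  12. ] [36.7 37.7] 20.3
hole [224. 275.] [656.8  16.8] [30.7 32.5] 2.9
```

View pics/w14.png

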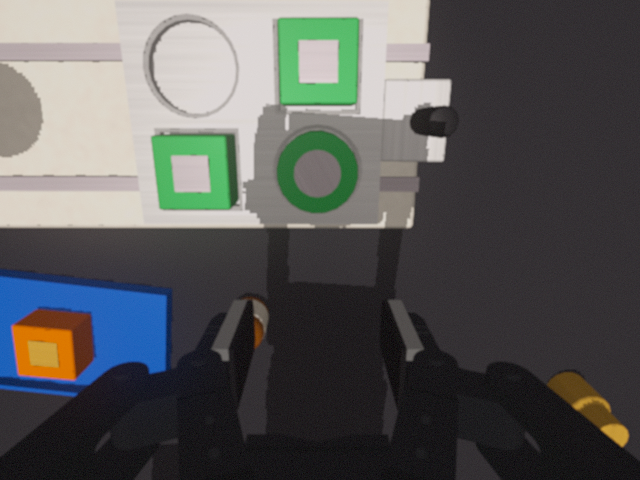

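All three greens sit in their nests (s1 194,172; s0 318,61; r0 317,172) and the orange block lies in the tray at (50,345). The post top is at (446,122).

```bash
python3 - <<'E'
from plan import *
f=load("w14.png"); print(ray(f,[(446,122)],97))
plan([(623.3,-63.5,130,None,50,30),(623.3,-63.5,83,None,50,20),2],claw=50)
E
```

```text
[[622.7198053  -65.47566948  97.        ]]
[{"claw": 50, "delta_pos": [15.3, 15.7, 17.6], "turn":0}, {"claw": 50, "delta_pos": [15.3, 15.7, 17.6], "turn":0}, {"claw": 50, "delta_pos": [15.3, 15.7, 17.6], "turn":0}, {"claw": 50, "delta_pos": [15.3, 15.7, 17.6], "turn":0}, {"claw": 50, "delta_pos": [15.3, 15.7, 17.6], "turn":0}, {"claw": 50, "delta_pos": [0.0, 0.0, 15.6], "turn":0}, {"claw": 50, "delta_pos": [0.0, 0.0, 15.6], "turn":0}, {"claw": 50, "delta_pos": [0.0, 0.0, 15.6], "turn":0}]
[{"claw": 50, "delta_pos": [0, 0, 0], "turn":0}, {"claw": 50, "delta_pos": [0, 0, 0], "turn":0}]
end 623.3 -63.5 83.0 0.076 10
```

Emit:
step_arm:
  motion:
    - {"claw":50,"delta_pos":[15.3,15.8,17.6],"turn":0}
    - {"claw":50,"delta_pos":[15.3,15.8,17.6],"turn":0}
    - {"claw":50,"delta_pos":[15.3,15.8,17.6],"turn":0}
    - {"claw":50,"delta_pos":[15.3,15.8,17.6],"turn":0}
    - {"claw":50,"delta_pos":[15.3,15.8,17.6],"turn":0}
    - {"claw":50,"delta_pos":[0,0,0],"turn":0}
    - {"claw":50,"delta_pos":[0,0,0],"turn":0}
    - {"claw":50,"delta_pos":[0,0,15],"turn":0}

```text
clock: 31.28
eef_pos: [624.5, -64.0, 116.8]
tcp_rot: [3.141, -0.003, 0.076]
contact_force: [-0.1, 0.5, 0.5]
opening: 0.587
grasp_force: 0.0
```

Emit:
step_arm:
  motion:
    - {"claw":50,"delta_pos":[0,0,15],"turn":0}
    - {"claw":50,"delta_pos":[0,0,15],"turn":0}
    - {"claw":50,"delta_pos":[0,0,0],"turn":0}

```text
clock: 31.53
eef_pos: [621.0, -63.2, 83.0]
tcp_rot: [-3.141, 0.004, 0.077]
contact_force: [-1.2, 0.8, -0.4]
opening: 0.583
grasp_force: 0.0
```

Emit:
step_arm:
  motion:
    - {"claw":10,"delta_pos":[0,0,0],"turn":0}
    - {"claw":10,"delta_pos":[0,0,0],"turn":0}
    - {"claw":10,"delta_pos":[0,0,0],"turn":0}
    - {"claw":10,"delta_pos":[0,0,0],"turn":0}
    - {"claw":10,"delta_pos":[0,0,0],"turn":0}
  force: 30

```text
clock: 31.95
eef_pos: [623.7, -63.9, 86.6]
tcp_rot: [3.142, -0.002, 0.076]
contact_force: [-1.9, 1.3, 7.3]
opening: 0.219
grasp_force: 29.8
```

Emit:
step_arm:
  motion:
    - {"claw":10,"delta_pos":[0,-6,-3],"turn":0}
    - {"claw":10,"delta_pos":[0,-12,0],"turn":0}
    - {"claw":10,"delta_pos":[0,-15,0],"turn":0}
    - {"claw":10,"delta_pos":[0,-15,0],"turn":0}
    - {"claw":10,"delta_pos":[0,-15,0],"turn":0}
    - {"claw":10,"delta_pos":[0,-15,0],"turn":0}
    - {"claw":10,"delta_pos":[0,-12,0],"turn":0}
    - {"claw":10,"delta_pos":[0,-10,0],"turn":0}

```text
clock: 32.62
eef_pos: [615.6, 36.2, 87.5]
tcp_rot: [3.141, -0.001, 0.076]
contact_force: [5.3, -2.8, -13.2]
opening: 0.214
grasp_force: 32.3
```

Emit:
step_arm:
  motion:
    - {"claw":10,"delta_pos":[0,-6,0],"turn":0}
    - {"claw":10,"delta_pos":[0,-4,0],"turn":0}
    - {"claw":10,"delta_pos":[0,-2,0],"turn":0}
    - {"claw":10,"delta_pos":[0,0,0],"turn":0}

```text
clock: 32.95
eef_pos: [614.7, 48.3, 87.5]
tcp_rot: [-3.141, -0.001, 0.076]
contact_force: [4.9, 2.9, -13.0]
opening: 0.217
grasp_force: 32.3
```

Emit:
step_arm:
  motion:
    - {"claw":10,"delta_pos":[0,-2,1],"turn":0}
    - {"claw":10,"delta_pos":[0,-2,0],"turn":0}
    - {"claw":10,"delta_pos":[0,-1,0],"turn":0}
    - {"claw":10,"delta_pos":[0,0,0],"turn":0}

```text
clock: 33.28
eef_pos: [614.4, 52.8, 87.4]
tcp_rot: [-3.142, -0.001, 0.076]
contact_force: [3.4, -0.3, -5.0]
opening: 0.216
grasp_force: 33.1
```

Emit:
step_arm:
  motion:
    - {"claw":10,"delta_pos":[0,-1,0],"turn":0}
    - {"claw":10,"delta_pos":[0,-0.5,0],"turn":0}
    - {"claw":10,"delta_pos":[0,0,0],"turn":0}

```text
clock: 33.53
eef_pos: [614.3, 54.1, 87.4]
tcp_rot: [-3.142, -0.001, 0.076]
contact_force: [3.6, -1.4, -5.2]
opening: 0.217
grasp_force: 33.1
```

Emit:
step_arm:
  motion:
    - {"claw":10,"delta_pos":[0,-1,0],"turn":0}
    - {"claw":10,"delta_pos":[0,0,0],"turn":0}
    - {"claw":10,"delta_pos":[0,0,0],"turn":0}

```text
clock: 33.78
eef_pos: [614.2, 55.2, 87.4]
tcp_rot: [-3.142, -0.001, 0.076]
contact_force: [4.6, -1.0, -4.9]
opening: 0.218
grasp_force: 33.1
```

Emit:
step_arm:
  motion:
    - {"claw":10,"delta_pos":[0,-0.7,0],"turn":0}
    - {"claw":10,"delta_pos":[0,0,0],"turn":0}
    - {"claw":10,"delta_pos":[0,0,0],"turn":0}

```text
clock: 34.03
eef_pos: [614.2, 55.4, 87.4]
tcp_rot: [3.141, -0.001, 0.076]
contact_force: [5.1, -2.8, -4.9]
opening: 0.215
grasp_force: 33.1
```

Emit:
step_arm:
  motion:
    - {"claw":10,"delta_pos":[0,-0.7,0],"turn":0}
    - {"claw":10,"delta_pos":[0,0,0],"turn":0}
    - {"claw":10,"delta_pos":[0,0,0],"turn":0}

```text
clock: 34.28
eef_pos: [614.2, 55.5, 87.4]
tcp_rot: [3.14, -0.001, 0.076]
contact_force: [4.5, -7.8, -4.5]
opening: 0.22
grasp_force: 33.1
```

Emit:
step_arm:
  motion:
    - {"claw":50,"delta_pos":[0,0,0],"turn":0}
    - {"claw":50,"delta_pos":[0,0,0],"turn":0}
    - {"claw":50,"delta_pos":[0,0,-20],"turn":0}
    - {"claw":50,"delta_pos":[0,0,-35],"turn":0}
    - {"claw":50,"delta_pos":[0,0,-35],"turn":0}
    - {"claw":50,"delta_pos":[0,0,-35],"turn":0}

```text
clock: 34.78
eef_pos: [612.8, 56.9, 213.5]
tcp_rot: [-3.141, 0.002, 0.076]
contact_force: [0.8, -0.4, -0.0]
opening: 0.587
grasp_force: 0.0
```

```bash
python3 - <<'E'
from plan import *
for n in("side","wrist"):
    f=shot(n,n[0]+"15.png"); greens(f,67)
f=load("s15.png") 
plan([(400,-420,236,-.084,0),1],claw=0)
E
```

```text
hole [209. 371.] [566.2 223.4] [29.7 30.8] 4.6
hole [235. 328.] [573.4 131.8] [37.3 38.3] 20.5
hole [192. 318.] [647.8 136.7] [30.4 31.5] 4.9
blob (184, 355, 52, 50) ((557.9007568359375, 234.10189819335938), (65.77848815917969, 72.15204620361328), 4.605319499969482)
blob (171, 305, 85, 50) ((601.3623046875, 147.24461364746094), (143.69752502441406, 80.86428833007812), 4.624156475067139)
hole [103. 274.] [565.3 224.2] [29.7 29.7] 4.4
hole [219. 274.] [572.3 132.6] [36.9 37.5] 48.5
hole [212. 179.] [646.9 137.5] [30.1 30. ] 4.4
blob (66, 239, 77, 64) ((567.6005859375, 222.4549560546875), (53.18027114868164, 53.57465362548828), 4.406223297119141)
blob (183, 237, 75, 69) ((573.8527221679688, 131.46409606933594), (57.373512268066406, 57.77496337890625), 78.75933074951172)
blob (175, 141, 76, 72) ((648.1666259765625, 136.23519897460938), (51.99778366088867, 52.93793869018555), 4.577098846435547)
[{"claw": 0, "delta_pos": [0, 0, 0], "turn": 0.0801}, {"claw": 0, "delta_pos": [0, 0, 0], "turn": 0.0801}, {"claw": 0, "delta_pos": [-12.6, 35.3, -1.2], "turn":0}, {"claw": 0, "delta_pos": [-12.6, 35.3, -1.2], "turn":0}, {"claw": 0, "delta_pos": [-12.6, 35.3, -1.2], "turn":0}, {"claw": 0, "delta_pos": [-12.6, 35.3, -1.2], "turn":0}, {"claw": 0, "delta_pos": [-12.6, 35.3, -1.2], "turn":0}, {"claw": 0, "delta_pos": [-12.6, 35.3, -1.2], "turn":0}]
[{"claw": 0, "delta_pos": [-12.6, 35.3, -1.2], "turn":0}, {"claw": 0, "delta_pos": [-12.6, 35.3, -1.2], "turn":0}, {"claw": 0, "delta_pos": [-12.6, 35.3, -1.2], "turn":0}, {"claw": 0, "delta_pos": [-12.6, 35.3, -1.2], "turn":0}, {"claw": 0, "delta_pos": [-12.6, 35.3, -1.2], "turn":0}, {"claw": 0, "delta_pos": [-12.6, 35.3, -1.2], "turn":0}, {"claw": 0, "delta_pos": [-12.6, 35.3, -1.2], "turn":0}, {"claw": 0, "delta_pos": [-12.6, 35.3, -1.2], "turn":0}]
[{"claw": 0, "delta_pos": [0, 0, 0], "turn":0}]
end 399.5 -420.5 235.5 -0.084 17
```

View pics/w15.png

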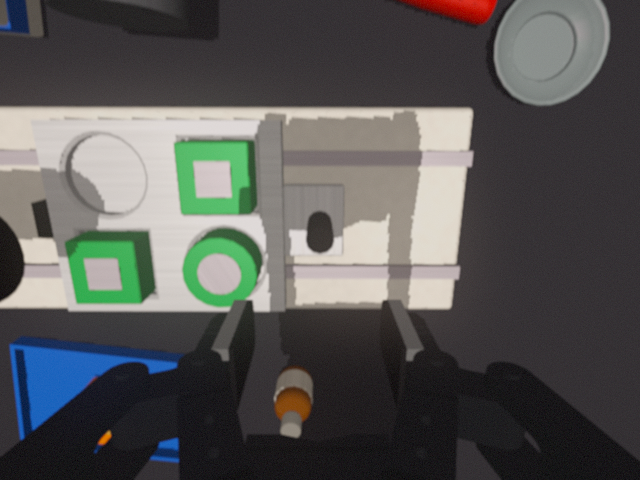

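The carriage is home with all specimens in their nests and the bottle untouched. Now the lever, pushed from its robot side towards green.

```bash
python3 - <<'E'
from plan import *
plan([(368,-410,236,-.084,0),1],claw=0)
E
```

```text
[{"claw": 0, "delta_pos": [0, 0, 0], "turn": 0.0801}, {"claw": 0, "delta_pos": [0, 0, 0], "turn": 0.0801}, {"claw": 0, "delta_pos": [-14.9, 34.7, -1.2], "turn":0}, {"claw": 0, "delta_pos": [-14.9, 34.7, -1.2], "turn":0}, {"claw": 0, "delta_pos": [-14.9, 34.7, -1.2], "turn":0}, {"claw": 0, "delta_pos": [-14.9, 34.7, -1.2], "turn":0}, {"claw": 0, "delta_pos": [-14.9, 34.7, -1.2], "turn":0}, {"claw": 0, "delta_pos": [-14.9, 34.7, -1.2], "turn":0}]
[{"claw": 0, "delta_pos": [-14.9, 34.7, -1.2], "turn":0}, {"claw": 0, "delta_pos": [-14.9, 34.7, -1.2], "turn":0}, {"claw": 0, "delta_pos": [-14.9, 34.7, -1.2], "turn":0}, {"claw": 0, "delta_pos": [-14.9, 34.7, -1.2], "turn":0}, {"claw": 0, "delta_pos": [-14.9, 34.7, -1.2], "turn":0}, {"claw": 0, "delta_pos": [-14.9, 34.7, -1.2], "turn":0}, {"claw": 0, "delta_pos": [-14.9, 34.7, -1.2], "turn":0}, {"claw": 0, "delta_pos": [-14.9, 34.7, -1.2], "turn":0}]
[{"claw": 0, "delta_pos": [0, 0, 0], "turn":0}]
end 368.1 -409.4 235.5 -0.084 17
```

Emit:
step_arm:
  motion:
    - {"claw":0,"delta_pos":[0,0,0],"turn":0.08}
    - {"claw":0,"delta_pos":[0,0,0],"turn":0.08}
    - {"claw":0,"delta_pos":[-15,34.7,-1],"turn":0}
    - {"claw":0,"delta_pos":[-15,34.7,-1],"turn":0}
    - {"claw":0,"delta_pos":[-15,34.7,-1],"turn":0}
    - {"claw":0,"delta_pos":[-15,34.7,-1],"turn":0}
    - {"claw":0,"delta_pos":[-15,34.7,-1],"turn":0}
    - {"claw":0,"delta_pos":[-15,34.7,-1],"turn":0}

```text
clock: 35.55
eef_pos: [505.0, -144.1, 217.9]
tcp_rot: [-3.141, 0.001, -0.083]
contact_force: [-0.1, -0.3, -0.3]
opening: 0.003
grasp_force: 0.0
```

Emit:
step_arm:
  motion:
    - {"claw":0,"delta_pos":[-15,34.7,-1],"turn":0}
    - {"claw":0,"delta_pos":[-15,34.7,-1],"turn":0}
    - {"claw":0,"delta_pos":[-15,34.7,-1],"turn":0}
    - {"claw":0,"delta_pos":[-15,34.7,-1],"turn":0}
    - {"claw":0,"delta_pos":[-15,34.7,-1],"turn":0}
    - {"claw":0,"delta_pos":[-15,34.7,-1],"turn":0}
    - {"claw":0,"delta_pos":[-15,34.7,-1],"turn":0}
    - {"claw":0,"delta_pos":[-15,34.7,-1],"turn":0}

```text
clock: 36.22
eef_pos: [362.4, -410.7, 226.0]
tcp_rot: [-3.14, 0.0, -0.084]
contact_force: [0.5, -0.3, -0.8]
opening: 0.0
grasp_force: 0.0
```

Emit:
step_arm:
  motion:
    - {"claw":0,"delta_pos":[0,0,0],"turn":0}
    - {"claw":0,"delta_pos":[0,0,0],"turn":0}

```text
clock: 36.38
eef_pos: [362.6, -410.8, 225.8]
tcp_rot: [-3.14, 0.001, -0.087]
contact_force: [0.5, 0.9, -0.6]
opening: 0.001
grasp_force: 0.0
```

Emit:
step_arm:
  motion:
    - {"claw":0,"delta_pos":[0,0,32],"turn":0}
    - {"claw":0,"delta_pos":[0,0,32],"turn":0}
    - {"claw":0,"delta_pos":[0,0,28],"turn":0}
    - {"claw":0,"delta_pos":[10,0,0],"turn":0}
    - {"claw":0,"delta_pos":[10,0,0],"turn":0}
    - {"claw":0,"delta_pos":[10,0,0],"turn":0}
    - {"claw":0,"delta_pos":[10,0,0],"turn":0}
    - {"claw":0,"delta_pos":[10,0,0],"turn":0}

```text
clock: 37.05
eef_pos: [415.9, -414.6, 136.4]
tcp_rot: [3.14, -0.002, -0.083]
contact_force: [-3.1, 0.3, 2.3]
opening: 0.0
grasp_force: 1.5
```

Emit:
step_arm:
  motion:
    - {"claw":0,"delta_pos":[10,0,0],"turn":0}
    - {"claw":0,"delta_pos":[10,0,0],"turn":0}
    - {"claw":0,"delta_pos":[10,0,0],"turn":0}
    - {"claw":0,"delta_pos":[10,0,0],"turn":0}
    - {"claw":0,"delta_pos":[10,0,0],"turn":0}
    - {"claw":0,"delta_pos":[10,0,0],"turn":0}
    - {"claw":0,"delta_pos":[6,0,0],"turn":0}
    - {"claw":0,"delta_pos":[0,0,0],"turn":0}

```text
clock: 37.72
eef_pos: [481.0, -419.9, 134.1]
tcp_rot: [3.141, -0.001, -0.083]
contact_force: [0.1, 0.2, -0.0]
opening: -0.004
grasp_force: 0.0
```

Emit:
step_arm:
  motion:
    - {"claw":0,"delta_pos":[4,0,0],"turn":0}
    - {"claw":0,"delta_pos":[3,0,0],"turn":0}
    - {"claw":0,"delta_pos":[0,0,0],"turn":0}
    - {"claw":0,"delta_pos":[0,0,0],"turn":0}

```text
clock: 38.05
eef_pos: [486.6, -420.5, 134.4]
tcp_rot: [3.141, -0.001, -0.084]
contact_force: [-0.3, -0.3, 0.7]
opening: -0.0
grasp_force: 0.1
```

Emit:
step_arm:
  motion:
    - {"claw":0,"delta_pos":[3,0,0],"turn":0}
    - {"claw":0,"delta_pos":[2,0,0],"turn":0}
    - {"claw":0,"delta_pos":[2,0,0],"turn":0}
    - {"claw":0,"delta_pos":[0,0,0],"turn":0}

```text
clock: 38.38
eef_pos: [491.7, -420.7, 134.1]
tcp_rot: [-3.141, 0.004, -0.084]
contact_force: [-8.6, -0.1, 3.1]
opening: 0.0
grasp_force: 4.8
```

Emit:
step_arm:
  motion:
    - {"claw":0,"delta_pos":[1.5,0,0],"turn":0}
    - {"claw":0,"delta_pos":[0,0,0],"turn":0}

```text
clock: 38.55
eef_pos: [492.0, -420.7, 133.9]
tcp_rot: [-3.141, 0.006, -0.084]
contact_force: [-14.9, 0.3, 6.1]
opening: -0.001
grasp_force: 7.4
```

Emit:
step_arm:
  motion:
    - {"claw":0,"delta_pos":[1.5,0,0],"turn":0}
    - {"claw":0,"delta_pos":[0,0,0],"turn":0}

```text
clock: 38.72
eef_pos: [492.2, -420.7, 133.9]
tcp_rot: [-3.14, 0.008, -0.084]
contact_force: [-19.2, 0.2, 8.8]
opening: 0.002
grasp_force: 10.2
```

Emit:
step_arm:
  motion:
    - {"claw":0,"delta_pos":[1,0,0],"turn":0}
    - {"claw":0,"delta_pos":[0,0,0],"turn":0}

```text
clock: 38.88
eef_pos: [492.4, -420.7, 133.8]
tcp_rot: [-3.14, 0.01, -0.083]
contact_force: [-22.5, -0.0, 10.6]
opening: 0.001
grasp_force: 12.0
```

At the stop. Backing off, raising, and checking everything.

Emit:
step_arm:
  motion:
    - {"claw":0,"delta_pos":[-10,0,0],"turn":0}
    - {"claw":0,"delta_pos":[-10,0,0],"turn":0}
    - {"claw":0,"delta_pos":[-10,0,-25],"turn":0}
    - {"claw":0,"delta_pos":[0,0,-35],"turn":0}
    - {"claw":0,"delta_pos":[0,0,-35],"turn":0}
    - {"claw":0,"delta_pos":[-25,0,-30],"turn":0}
    - {"claw":0,"delta_pos":[-25,0,0],"turn":0}
    - {"claw":0,"delta_pos":[0,0,0],"turn":0}

```text
clock: 39.55
eef_pos: [415.4, -414.8, 261.7]
tcp_rot: [3.139, -0.002, -0.085]
contact_force: [-0.1, 0.3, 0.3]
opening: 0.002
grasp_force: 0.0
```

```bash
python3 - <<'E'
from h import *
f=shot("scene","s16.png");g=shot("side","d16.png"); greens(g,67)
for q in(f,g):
  for c in cv2.findContours(mask(q,*COL["red"]),0,2)[0]:
    if cv2.contourArea(c)>20: print(cv2.minEnclosingCircle(c))
axle=np.array([465,-419,62.])
for a in (1.0,1.1,1.2): 
  u=a-.6; p=axle+95*np.array([np.sin(u)*np.cos(.084),-np.sin(u)*np.sin(.084),np.cos(u)]); print(a,proj(f,p),proj(g,p))
E
```

```text
hole [209. 371.] [566.2 223.4] [29.7 30.8] 4.6
hole [235. 328.] [573.4 131.8] [37.3 38.3] 20.5
hole [192. 318.] [647.8 136.7] [30.4 31.5] 4.9
blob (184, 355, 52, 50) ((557.9007568359375, 234.10189819335938), (65.77848815917969, 72.15204620361328), 4.605319499969482)
blob (171, 305, 85, 50) ((601.3639526367188, 147.25538635253906), (143.72242736816406, 80.788818359375), 4.584232807159424)
((211.5, 350.5), 21.96598243713379)
((290.0, 155.5), 10.594910621643066)
((243.0, 141.0), 5.099119663238525)
((174.0795440673828, 271.6363525390625), 20.839357376098633)
((408.5, 198.0), 9.013978004455566)
((362.2894592285156, 160.6052703857422), 4.912784099578857)
1.0 [[248.92245232 135.41672375]] [[369.23405582 157.89636002]]
1.1 [[245.58519541 137.9432367 ]] [[365.71032204 158.93890746]]
1.2 [[242.46899302 140.74380163]] [[362.37544654 160.32959608]]
```

View pics/d16.png

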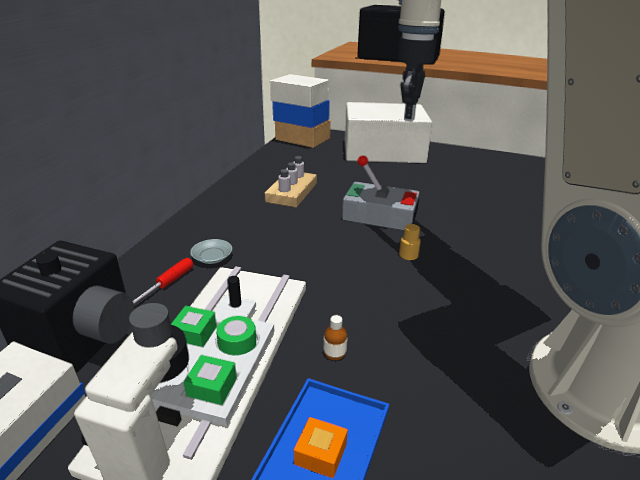

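The lever is fully on with its ball at (362,160). The carriage is home with all three greens in their nests, the orange block is flat in the tray at (321,447), and both bystanders are standing. Handing in.

```bash
python3 -c "
from rig import *
print(sign_off())"
```

```text
the job is handed in; nothing more can be done
None
```

The job is handed in after about 40 s of robot time (`sign_off()` returned no verdict): the lever went off first, the orange block is in the tray, all three green specimens are in their nests, the carriage is home, the lever is now fully on, and both bystanders are still standing.

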